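# Load the citrus press through its sprung flap

## Task

Get the citrus press ready for juicing: lift the loose green cover plate off its two pins and set it aside, then put every lemon lying on the worktop into the hopper, pushing the sprung flap down and holding it open while the lemon goes in. When all are inside and the flap has sprung shut, seat the cover plate back on its pins so that it lies fully home, and leave the other kitchen things where they stand.

Things in the scene. Friction and masses are not known exactly. Their poses are not given: they have to be found in the camera images.
- press: citrus press, fixed: grey foot, clear hopper, aluminium deck; 210 mm (own x) by 240 mm (own y), deck top 240 mm above its origin, the centre of its underside. A mouth in mid-deck, 110 mm along x by 152 mm along y, is closed by the flap. Inside, the hopper measures 193 mm (x) by 222 mm (y), its floor sloping from a 42 mm high middle ridge along x down to 16 mm at the y sides
- mouth (a point): centre of the mouth at the height of the deck's top (240 mm above the worktop), same axes as the press. A lemon passes best with its long axis along the press x, the fingers closing along the press y
- pin_left (a point): tip of the brass pin at x = 0, y = +95 mm of the press; its twin stands at y = -95 mm. Pins are 8 mm thick with tapered tips and rise 14 mm from the deck
- flap_hinge (a point): middle of the flap's hinge axis, which runs along the press y under the mouth's +x edge (x = +54 mm, 6 mm below the deck's top). The black flap reaches 108 mm from it towards -x, 146 mm wide, and its free edge swings down into the hopper
- flap (a joint): angle of the flap, rad: 0 shut (level, its top 3 mm below the deck's top), 1.25 fully open. Its spring (0.15 N m shut, 0.15 N m more per rad) shuts it when let go; a lemon's weight hardly opens it. Fingertips carrying a lemon down at the mouth's centre to 55 to 60 mm below the deck open it about 1 rad, steep enough for a freed lemon to slide in
- cover: loose green cover plate, 130 mm (own x) by 220 mm (own y) by 6 mm, about 0.22 kg; origin at the centre of its underside. Two 13 mm square holes at x = 0, y = -95 and +95 mm fit over the press's pins (either way round). Seated, its origin is at point mouth; it starts there
- cover_grip (a point): middle of the steel bridge handle on the cover, 30 mm above the plate's underside, same axes as the cover: a bar 14 mm thick (x), 80 mm long (y), from 22 to 38 mm above the underside, with a 12 mm post under it at y = -34 and +34 mm
- lemon_0: yellow lemon, 71 mm long (own x) by 53 mm by 51 mm high, lying on the worktop; origin under its middle as first laid
- lemon_0_center (a point): centre of that lemon, same axes
- lemon_1: yellow lemon, 78 mm long (own x) by 55 mm by 56 mm high; origin under its middle as first laid
- lemon_1_center (a point): centre of that lemon, same axes
- lemon_2: yellow lemon like lemon_0, 71 mm long (own x) by 53 mm by 51 mm; may be absent like any of the four
- lemon_2_center (a point): centre of that lemon, same axes
- lemon_3: yellow lemon like lemon_1, 78 mm long (own x) by 55 mm by 56 mm
- lemon_3_center (a point): centre of that lemon, same axes
- honey_jar: honey jar standing by, 58x62x99 mm, origin under its middle; leave alone
- sugar_pot: white lidded sugar pot, 77x77x88 mm, origin under its middle; leave alone
- salt_mill: small pale mill, 29 mm across, 97 mm tall, origin under its middle; leave alone
Things that resemble listed ones, but are neither listed nor needed, are in the scene too. Leave any pink or purple look-alike of the lemon_3 alone.

How it is judged:
By the outcome, as a careful person would: the job done as asked, in the order asked, and still so for the second after the job is handed in, with the robot touching nothing.
Of lemon_0, lemon_1, lemon_2, lemon_3 only 2 to 4 are there at a start; the rules pass over those that are not, and their reading is None.
At some moment in a run one of lemon_0, lemon_1, lemon_2, lemon_3 may be knocked a few centimetres aside while the robot is not near it.
Once in a run the grip may slacken for a moment while it holds something.
It also fails if it takes over 210 s, if anything falls off the work surface, if the arm or the gripper's body presses on something with over 40 N, if the wrist force passes 120 N, or if a joint passes its speed limit or range.

## Robot

A 6-joint arm with a two-finger parallel gripper is mounted at the origin on a cart in front of the work surface, level with it; the furniture and walls round the work are solid. World frame = base frame: x ahead of the robot, y to its left, z up, the work surface at z = 0. Lengths are in m, angles in rad, forces in N, time in s.
With the tool pointing down it reaches from about 0.4 to 0.825 m from the base axis. Payload 7 kg.
Tool frame: the origin (TCP) lies midway between the tips of the shut fingers; the grasp point (between the pads) lies 19 mm behind it; z points along the fingers, x is the direction in which the jaws open and shut, and the axes are right-handed (so a half turn about z gives the same grasp; the last joint's range is limited). The gripper opens to 88 mm and grips with 3 to 60 N. Pads are 19 mm wide; open, the fingers measure 130 mm over their backs; the gripper's body (78 mm by 193 mm) begins 47 mm behind the grasp point.
Start: joints at [-0.899, 0.359, 0.012, 0, -1.224, -0.288], TCP at [0.253, -0.626, 0.227] pointing down, gripper open.
Joint ranges: [-3.07, 3.07], [-1.43, 2.12], [-1.02, 1.25], [-3.03, 1.67], [-3.05, -0], [-3.03, 3.03]. Speed limits (rad/s): [2.39, 2.39, 3.01, 3.14, 3.14, 3.14].

## Interface

Orientations are given as [roll, pitch, yaw] about the fixed x, y, z axes, in that order (R = Rz(yaw) Ry(pitch) Rx(roll)).
In Python, from station import arm, viewer, ticket gives the robot as it stands. The module is installed in compiled form; this text tells all that it offers.
- The arm moves only by the tool step_arm, never from a script. Its argument "targets" is a list of rows, each a list of 3 entries, a list of its own where there are three numbers: the shift along the tool's x, y, z in m, then the turn, a rotation vector about the tool's x, y, z in degrees, then the opening, from -1 (shut) to 1 (fully open), so that 0 is half open. A call has exactly 8 rows; each row shifts and turns the commanded pose from where the row before left it, along the tool's axes as they then stand; what a row does not reach is not made up. A row lasts 1/10 s, in which the tool goes at most 50 mm and 8.59 degrees, less where a joint would pass 70% of its speed; a pose out of reach is approached as far as the arm can. A call is refused whole if a number of a shift passes 0.05 or a number of a turn 8.59, either way. A call with a gripper value outside its range is refused whole. The fingers move at their own pace and stop on an object; "grip_force" is the grip in N (left out, the last holds). Time passes only in rows, so rows that do not move let the fingers close, or fill a call up. It gives the time, the measured TCP pose, the force and the opening at its end, in the units of the state.
- arm.get_state(): the state, without advancing time (a new reading comes with each control period).
- viewer.grab_frame(name): name is "scene" or "top" or "wrist"; returns (picture, depth): 420x560x3 uint8, red, green, blue; 420x560 float32, m along the optical axis (not along the pixel's ray), 0 where there is no reading.
- viewer.calibration(name): a dict with "fov_y" (degrees; the focal length in pixels is half the picture's height over the tangent of half this angle, whatever the lens; pixels are square), "cx", "cy" (the principal point, pixels), "world_to_cam" (4x4, takes a point from world to camera coordinates); the wrist camera has in their place "tool_from_camera" (4x4, takes a point from camera to tool coordinates, whose origin is the TCP and whose axes are the tool frame's). Camera axes: x right, y up, looking along -z (the intrinsics and any distortion apply to the point x, -y, -z); pixel columns grow to the right and rows downward; lengths in m; the calibration is good to about 2 mm. A picture is of the moment at which its call begins: read the wrist's pose just before it. calibration takes no time and is no camera call.
- ticket.job_done(): hands the job in, once; it reports no verdict.
The state is a dict: "t": time; "q": joint angles; "qd": joint speeds; "joint_efforts": joint torques, N m; "eef_pos": TCP position; "ee_rot": TCP orientation; "force": force on the tool from outside, world axes, zero at the start; "moment": the same for the moment, N m; "width": finger opening in m.
Only numpy, scipy, OpenCV 4.12 (cv2) and the standard library are available. Lean on these libraries where they do the work, as an engineer would, in place of code of your own. Each camera call takes 0.05 s, during which the arm holds its last target.

## Working session

There is one attempt and no reset: what is moved stays moved. The work goes in short steps, Python scripts to look and compute and a tool call to move; the robot and the scene stay as the last step left them, time stands still between calls to the robot, and variables do not carry over. Pictures are saved under pics/ and viewed, and the job is handed in when it is done.

Besides the shell and the picture viewer there is one more tool, called after "Emit:" as name([rows], argument=value, ...), one row to a line, values as JSON. step_arm: Moves the arm, as the interface text tells. Its arguments: {"type":"object","properties":{"targets":{"type":"array"},"grip_force":{"type":"number"}},"required":["targets"]}

```bash
mkdir -p pics; ls; cat > h.py <<'E'
import numpy as np, cv2, sys
from scipy.spatial.transform import Rotation as R
from station import arm, viewer, ticket
def cal(n): return viewer.calibration(n)
def grab(n,fn=None):
    s=arm.get_state(); p,d=viewer.grab_frame(n)
    if fn: cv2.imwrite('pics/'+fn+'.png',p[:,:,::-1])
    return s,p,d
def c2w(n,s):
    c=cal(n)
    if n=='wrist':
        T=np.eye(4);T[:3,:3]=R.from_euler('xyz',s['ee_rot']).as_matrix();T[:3,3]=s['eef_pos']
        return T@np.array(c['tool_from_camera'])
    return np.linalg.inv(np.array(c['world_to_cam']))
def und(n,u,v):
    c=cal(n);f=210/np.tan(np.radians(c['fov_y'])/2)
    return (u-c['cx'])/f,(v-c['cy'])/f
def depthpts(n,s,d):
    v,u=np.mgrid[0:420,0:560];x,y=und(n,u,v)
    P=np.stack([x*d,-y*d,-d,np.ones_like(d)],-1)
    return (P@c2w(n,s).T)[...,:3]
def ray(n,s,u,v,z):
    x,y=und(n,u,v);M=c2w(n,s);o=M[:3,3];r=M[:3,:3]@np.array([x,-y,-1.])
    return o+r*(z-o[2])/r[2]
E
python3 - <<'E'
from h import *
for n in ['scene','top','wrist']:
    s,p,d=grab(n,n+'0'); print(n,cal(n),(d>0).mean())
print(s)
E
```

```text
pics
scene {'fov_y': 46.086694612344445, 'cx': 275.7688972933513, 'cy': 212.67312720404348, 'world_to_cam': array([[-7.13922815e-01, -7.00224011e-01, -7.39910229e-04,
         3.98823076e-01],
       [ 3.56012296e-01, -3.63886633e-01,  8.60721653e-01,
        -3.99551146e-01],
       [-6.02967212e-01,  6.14225408e-01,  5.09075328e-01,
        -1.43648341e+00],
       [ 0.00000000e+00,  0.00000000e+00,  0.00000000e+00,
         1.00000000e+00]])} 0.8347576530612245
top {'fov_y': 52.51045517184264, 'cx': 279.86772534964814, 'cy': 206.57881437186123, 'world_to_cam': array([[-0.00570571, -0.99976346,  0.02098719, -0.06503406],
       [ 0.99415396, -0.00340826,  0.107918  , -0.64310769],
       [-0.10782094,  0.02148025,  0.99393825, -1.29626781],
       [ 0.        ,  0.        ,  0.        ,  1.        ]])} 0.9956845238095238
wrist {'fov_y': 67.39871619022671, 'cx': 275.85443221303376, 'cy': 209.0454305950189, 'tool_from_camera': array([[ 9.99999524e-01, -9.53808129e-04, -2.05271765e-04,
        -1.51848868e-03],
       [-9.73522897e-04, -9.61613084e-01, -2.74407232e-01,
        -7.3012
[... 167 characters left out ...]
0000000e+00]])} 0.9960204081632653
{'t': 0.1, 'q': array([-8.98857883e-01,  3.59299366e-01,  1.11690040e-02, -3.03265265e-04,
       -1.22412162e+00, -2.88093100e-01]), 'qd': array([ 1.26149072e-03, -3.76360644e-03,  2.70298036e-03, -3.22222209e-04,
        4.89577385e-04, -6.47100242e-05]), 'joint_efforts': array([ 3.44274449e-04, -5.84161234e+01,  2.93752027e+01,  7.01552510e+00,
        1.02232632e-02, -5.21449192e-05]), 'eef_pos': array([ 0.25258512, -0.62548883,  0.22573568]), 'ee_rot': array([-3.14145239e+00, -1.47667527e-03,  1.95453832e+00]), 'force': array([-0.07554303,  0.45807318, -0.26246551]), 'moment': array([ 0.01809444, -0.02048083,  0.02523372]), 'width': 0.0874957463475436}
```

View pics/scene0.png

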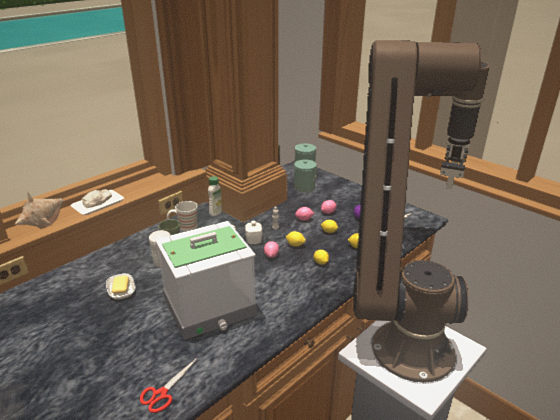

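View pics/top0.png

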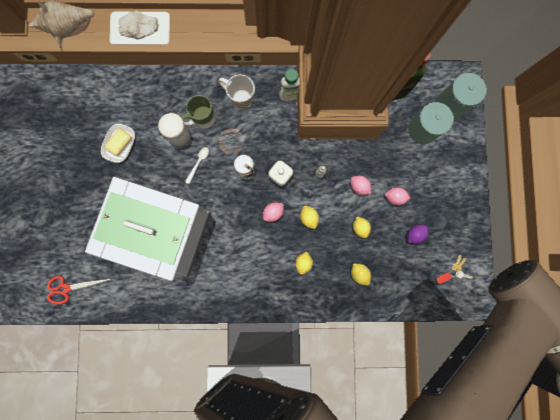

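View pics/wrist0.png

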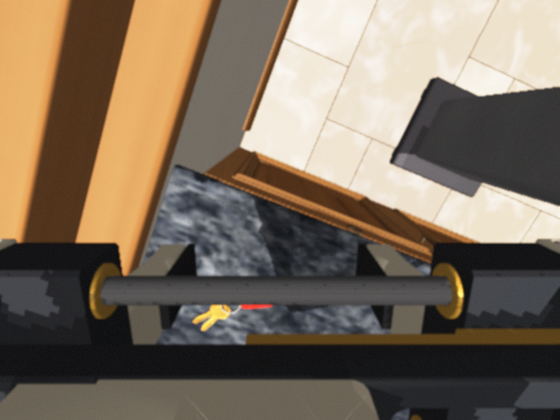

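The top view shows the press at left (150,228), with the green cover's handle at (138,227) and pins at (107,215) and (175,239). There are four yellow lemons at (310,217), (362,227), (304,263) and (361,274). Pink and purple look-alikes lie nearby.

```bash
cat >> h.py <<'E'
def comps(m,amin):
    n,l,st,ce=cv2.connectedComponentsWithStats(m.astype(np.uint8))
    return [(l==i) for i in range(1,n) if st[i,4]>amin]
def lemons(n='top',s=None,p=None,d=None,pr=True):
    if s is None: s,p,d=grab(n)
    P=depthpts(n,s,d);h=cv2.cvtColor(p,cv2.COLOR_RGB2HSV)
    m=(h[...,0]>20)&(h[...,0]<34)&(h[...,1]>150)&(h[...,2]>70)
    out=[]
    for c in comps(m,60):
        v,u=np.nonzero(c);q=P[c];q=q[np.isfinite(q).all(1)]
        zt=np.percentile(q[:,2],98)
        # outline projected on mid-height plane
        W=np.array([ray(n,s,a,b,max(zt/2,0.0)) for a,b in zip(u,v)])[:,:2].astype(np.float32)
        (cx,cy),(w,hh),a=cv2.minAreaRect(W)
        cv=np.cov(W.T);e,V=np.linalg.eigh(cv);ax=V[:,1]
        out.append((u.mean(),v.mean(),W.mean(0),zt,np.degrees(np.arctan2(ax[1],ax[0])),4*np.sqrt(e)))
        if pr: print('lem px %.0f %.0f n%d xy %s ztop %.3f axis %.0f ext %s r %.3f'%(u.mean(),v.mean(),len(u),np.round(W.mean(0),4),zt,out[-1][4],np.round(out[-1][5],3),np.hypot(*W.mean(0))))
    return out
E
cat > a.py <<'E'
from h import *
s,p,d=grab('top');P=depthpts('top',s,d);h=cv2.cvtColor(p,cv2.COLOR_RGB2HSV)
lemons('top',s,p,d)
g=(h[...,0]>45)&(h[...,0]<75)&(h[...,1]>80)&(P[...,2]>.2)&(P[...,2]<.3)
c=max(comps(g,500),key=lambda m:m.sum())
print('cover z',np.median(P[c][:,2]))
f=cv2.morphologyEx(c.astype(np.uint8),cv2.MORPH_CLOSE,np.ones((25,25)))
v,u=np.nonzero(f);W=np.array([ray('top',s,a,b,.246) for a,b in zip(u,v)])[:,:2].astype(np.float32)
(cx,cy),wh,a=cv2.minAreaRect(W);print('cover',cx,cy,wh,a,W.mean(0))
dk=(np.abs(P[...,2]-.243)<.012);c=max(comps(dk,500),key=lambda m:m.sum())
v,u=np.nonzero(c);W=np.array([ray('top',s,a,b,.240) for a,b in zip(u,v)])[:,:2].astype(np.float32)
print('deck',cv2.minAreaRect(W),W.mean(0))
hd=(P[...,2]>.262)&(P[...,2]<.3);
for c in comps(hd,20):
    v,u=np.nonzero(c);W=np.array([ray('top',s,a,b,.278) for a,b in zip(u,v)])[:,:2].astype(np.float32)
    print('handle?',len(u),u.mean(),v.mean(),cv2.minAreaRect(W),W.mean(0),np.percentile(P[c][:,2],[50,95]))
cv2.imwrite('pics/crop.png',cv2.resize(p[170:290,80:220,::-1],None,fx=5,fy=5,interpolation=cv2.INTER_CUBIC))
E
python3 a.py
```

```text
lem px 308 219 n151 xy [ 0.6053 -0.1564] ztop 0.053 axis -151 ext [0.05 0.09] r 0.625
lem px 360 228 n140 xy [ 0.5742 -0.319 ] ztop 0.050 axis -154 ext [0.046 0.081] r 0.657
lem px 302 263 n130 xy [ 0.4672 -0.1356] ztop 0.050 axis 169 ext [0.046 0.084] r 0.487
lem px 359 275 n207 xy [ 0.4301 -0.3128] ztop 0.056 axis -144 ext [0.05  0.085] r 0.532Traceback (most recent call last):
  File "a.py", line 5, in <module>
    c=max(comps(g,500),key=lambda m:m.sum())
ValueError: max() iterable argument is empty
```

```bash
python3 - <<'E'
from h import *
s,p,d=grab('top');P=depthpts('top',s,d);h=cv2.cvtColor(p,cv2.COLOR_RGB2HSV)
for (u,v) in [(310,217),(316,217),(312,212),(150,250),(125,210),(365,223),(130,185),(100,255)]: print((u,v),h[v,u],P[v,u])
cv2.imwrite('pics/crop.png',cv2.resize(p[170:290,80:220,::-1],None,fx=5,fy=5,interpolation=cv2.INTER_CUBIC))
cv2.imwrite('pics/crop2.png',cv2.resize(p[170:300,260:420,::-1],None,fx=4.8,fy=4.5,interpolation=cv2.INTER_CUBIC))
E
```

```text
(310, 217) [ 31 125 240] [ 0.60815205 -0.16020426  0.05438326]
(316, 217) [ 26 144 228] [ 0.60907265 -0.17999253  0.04247374]
(312, 212) [ 30 129 236] [ 0.62394712 -0.16694779  0.0507106 ]
(150, 250) [ 56  43 229] [0.50820109 0.27300608 0.24614879]
(125, 210) [ 58  45 225] [0.61229381 0.34038034 0.24682168]
(365, 223) [ 29 130 236] [ 0.58939184 -0.33136452  0.04754404]
(130, 185) [105   8 242] [0.67915085 0.33156619 0.24074921]
(100, 255) [ 90   2 217] [0.49607902 0.40369126 0.23844623]
```

View pics/crop.png

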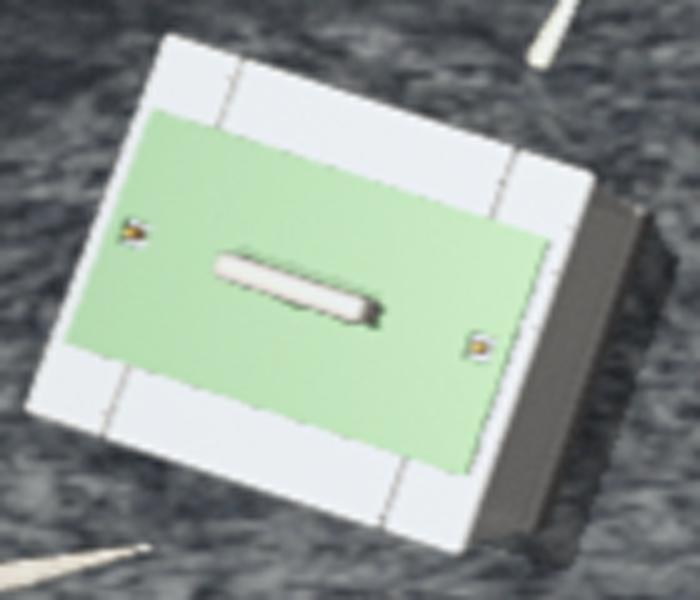

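View pics/crop2.png

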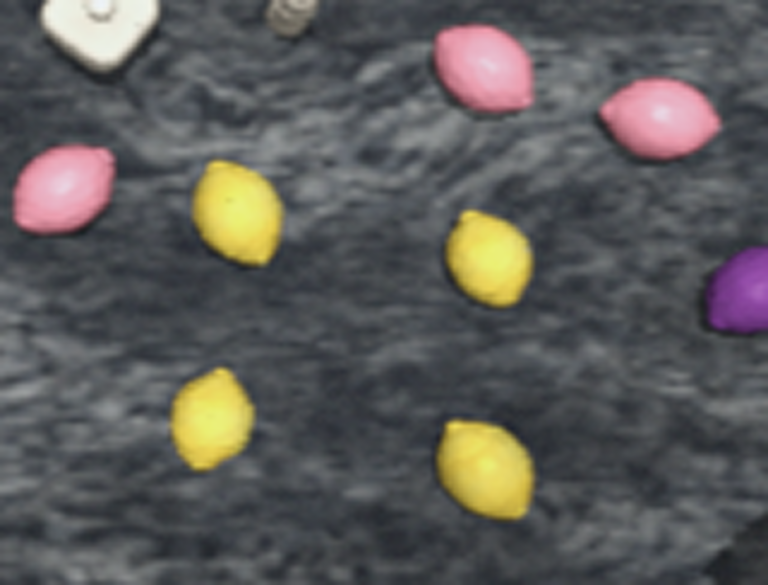

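The first crop shows the pale green cover with its bar handle and the pins in its holes. The second shows four whole yellow lemons, well apart. I'll retune the masks.

```bash
sed -i 's/m=(h\[...,0\]>20).*/m=(h[...,0]>20)\&(h[...,0]<36)\&(h[...,1]>95)\&(h[...,2]>70)/' h.py
sed -i 's/g=(h.*/g=(h[...,0]>45)\&(h[...,0]<72)\&(h[...,1]>28)\&(P[...,2]>.2)\&(P[...,2]<.3)/' a.py; cat >> a.py <<'E'
for (a,b) in [(165/5+80,36/5+170),(593/5+80,176/5+170),(460/5+80,553/5+170),(28/5+80,410/5+170)]: print('deckcorner',ray('top',s,a-.4,b-.4,.24))
for (a,b) in [(132/5+80,232/5+170),(479/5+80,347/5+170)]: print('pin',ray('top',s,a-.4,b-.4,.252))
E
python3 a.py
```

```text
lem px 121 145 n87 xy [0.8445 0.437 ] ztop 0.034 axis 139 ext [0.033 0.1  ] r 0.951
lem px 309 217 n341 xy [ 0.6104 -0.1596] ztop 0.057 axis -157 ext [0.057 0.076] r 0.631
lem px 361 227 n292 xy [ 0.5779 -0.3243] ztop 0.053 axis -157 ext [0.055 0.068] r 0.663
lem px 304 263 n292 xy [ 0.4677 -0.1408] ztop 0.054 axis 165 ext [0.052 0.069] r 0.488
lem px 361 274 n360 xy [ 0.4326 -0.3175] ztop 0.058 axis -144 ext [0.058 0.077] r 0.537
cover z 0.2461226520121288Traceback (most recent call last):
  File "a.py", line 8, in <module>
    v,u=np.nonzero(f);W=np.array([ray('top',s,a,b,.246) for a,b in zip(u,v)])[:,:2].astype(np.float32)
                                  ~~~^^^^^^^^^^^^^^^^^^
  File "h.py", line 23, in ray
    x,y=und(n,u,v);M=c2w(n,s);o=M[:3,3];r=M[:3,:3]@np.array([x,-y,-1.])
                     ~~~^^^^^
  File "h.py", line 10, in c2w
    c=cal(n)
  File "h.py", line 4, in cal
    def cal(n): return viewer.calibration(n)
                       ~~~~~~~~~~~~~~~~~~^^^
ValueError: time passes only in moves, steps and waits
```

```bash
sed -i 's/^def cal.*/import functools\n@functools.lru_cache(None)\ndef cal(n): return viewer.calibration(n)/' h.py; sed -i 's/, amin)/,amin)/' h.py
python3 a.py
```

```text
lem px 122 144 n94 xy [0.8473 0.4368] ztop 0.033 axis 144 ext [0.04  0.102] r 0.953
lem px 309 217 n341 xy [ 0.6104 -0.1595] ztop 0.058 axis -157 ext [0.057 0.076] r 0.631
lem px 361 227 n293 xy [ 0.5778 -0.3243] ztop 0.053 axis -157 ext [0.055 0.068] r 0.663
lem px 304 263 n293 xy [ 0.4677 -0.1407] ztop 0.054 axis 165 ext [0.052 0.069] r 0.488
lem px 361 274 n359 xy [ 0.4325 -0.3178] ztop 0.057 axis -145 ext [0.058 0.077] r 0.537
cover z 0.24610995504732303
cover 0.5660110712051392 0.2970413863658905 (0.21956202387809753, 0.12901511788368225) 71.1798324584961 [0.56538206 0.29714468]
deck ((0.5660001635551453, 0.29751133918762207), (0.2398204505443573, 0.2094029188156128), 71.47798919677734) [0.564864   0.29750267]
handle? 165 4.1454545454545455 7.951515151515151 ((1.1462074518203735, 0.6634483933448792), (0.0505744107067585, 0.029148053377866745), 0.42679327726364136) [1.1490991 0.6659262] [0.27644182 0.29386943]
handle? 317 50.17665615141956 11.037854889589905 ((1.1414862871170044, 0.5404546856880188), (0.07000642269849777, 0.05615416541695595), 12.925646781921387) [1.1412587 0.544
[... 1439 characters left out ...]
63] [0.27761342 0.28099566]
handle? 169 554.0118343195267 262.0473372781065 ((0.4717845916748047, -0.7623835802078247), (0.026781640946865082, 0.04053492099046707), 89.62521362304688) [ 0.47163603 -0.762129  ] [0.28098267 0.29831706]
handle? 153 217.87581699346404 393.7450980392157 ((0.15900319814682007, 0.08977247029542923), (0.01388124655932188, 0.14371593296527863), 42.20539474487305) [0.15935442 0.09052552] [0.28357632 0.29767975]
deckcorner [0.70130037 0.37817305 0.24      ]
deckcorner [0.62607218 0.1516885  0.24      ]
deckcorner [0.43033957 0.21719603 0.24      ]
deckcorner [0.50505643 0.44142863 0.24      ]
pin [0.59633591 0.38689998 0.252     ]
pin [0.53604859 0.20695299 0.252     ]
```

```bash
cat >> h.py <<'E'
def plan(x,y,z,yaw_deg=None,half=True):
    """print shift in tool axes (after the turn) and turn needed"""
    s=arm.get_state();p=s['eef_pos'];Rm=R.from_euler('xyz',s['ee_rot'])
    yaw=np.degrees(s['ee_rot'][2]);dyaw=0
    if yaw_deg is not None:
        dyaw=yaw_deg-yaw
        k=180 if half else 360
        dyaw=(dyaw+k/2)%k-k/2
    tgtR=R.from_euler('xyz',[180,0,yaw+dyaw],degrees=True)
    d=np.array([x,y,z])-p
    print('t%.1f pos %s yaw %.2f tilt %s q6 %.2f F %s w %.4f'%(s['t'],np.round(p,4),yaw,np.round(np.degrees((Rm.inv()*tgtR).as_rotvec()),2),s['q'][5],np.round(s['force'],1),s['width']))
    print('  TURN about tool z %.2f deg ; then SHIFT tool mm %s ; shift in present axes mm %s'%(-dyaw,np.round(1000*tgtR.inv().apply(d),1),np.round(1000*Rm.inv().apply(d),1)))
E
python3 - <<'E'
from h import *
s,p,d=grab('wrist')
v,u=np.mgrid[0:420,0:560];x,y=und('wrist',u,v)
P=(np.stack([x*d,-y*d,-d,np.ones_like(d)],-1)@np.array(cal('wrist')['tool_from_camera']).T)[...,:3]
for (a,b) in [(10,300),(60,300),(150,300),(105,290),(280,290),(280,365),(100,400),(280,400),(500,360),(175,260),(190,330),(400,300),(550,410),(5,415)]: print((a,b),d[b,a],P[b,a])
plan(.566,.297,.36,-18.5)
E
```

```text
(10, 300) 0.0774121 [-0.0668375  -0.03020516 -0.08864285]
(60, 300) 0.077976875 [-0.05493243 -0.02990489 -0.08814375]
(150, 300) 0.08477931 [-0.03536102 -0.02616785 -0.08214036]
(105, 290) 0.08412315 [-0.04712344 -0.02908768 -0.08198699]
(280, 290) 0.08456277 [-0.00036597 -0.02890385 -0.08159225]
(280, 365) 0.06557675 [-0.00060959 -0.02378782 -0.10279605]
(100, 400) 0.05815918 [-0.03395158 -0.02310723 -0.11069682]
(280, 400) 0.05634826 [-0.00073136 -0.0246925  -0.11213474]
(500, 360) 0.06564903 [ 0.04525663 -0.02478058 -0.10244737]
(175, 260) 0.15154383 [-0.0500001  -0.00779993 -0.01794905]
(190, 330) 0.44734278 [-0.12322951  0.2150962   0.2260674 ]
(400, 300) 0.08394884 [ 0.03161994 -0.02669157 -0.08286881]
(550, 410) 0.0866504 [ 0.07399176  0.00386649 -0.08878857]
(5, 415) 0.054768324 [-0.0485813  -0.02349204 -0.11411011]
t0.4 pos [ 0.2527 -0.6258  0.2264] yaw 111.99 tilt [ 0.000e+00 -1.000e-02 -4.951e+01] q6 -0.29 F [ 0.5  0.  -0. ] w 0.0877
  TURN about tool z -49.51 deg ; then SHIFT tool mm [  -4.3  974.5 -133.6] ; shift in present axes mm [ 738.4  636.  -133.4]
```

Emit:
step_arm([
  [[0, 0, -0.02], [0, 0, -6.2], 1],
  [[0, 0, -0.02], [0, 0, -6.2], 1],
  [[0, 0, -0.02], [0, 0, -6.2], 1],
  [[0, 0, -0.02], [0, 0, -6.2], 1],
  [[0, 0, -0.02], [0, 0, -6.2], 1],
  [[0, 0, -0.02], [0, 0, -6.2], 1],
  [[0, 0, -0.02], [0, 0, -6.2], 1],
  [[0, 0, -0.02], [0, 0, -6.1], 1],
], grip_force=30)

```text
t: 1.2
eef_pos: [0.2527, -0.6258, 0.3874]
ee_rot: [3.142, 0.0, 2.823]
force: [0.4, 0.2, 0.0]
width: 0.0876
```

```bash
python3 -c "
from h import *
plan(.52,-.25,.386,161.5);plan(.566,.297,.386,161.5)"
```

```text
t1.2 pos [ 0.2527 -0.6258  0.3874] yaw 161.75 tilt [0.   0.   0.25] q6 0.58 F [0.4 0.2 0. ] w 0.0876
  TURN about tool z 0.25 deg ; then SHIFT tool mm [-134.3  441.2    1.4] ; shift in present axes mm [-136.2  440.6    1.4]
t1.2 pos [ 0.2527 -0.6258  0.3874] yaw 161.75 tilt [0.   0.   0.25] q6 0.58 F [0.4 0.2 0. ] w 0.0876
  TURN about tool z 0.25 deg ; then SHIFT tool mm [ -4.3 974.5   1.4] ; shift in present axes mm [ -8.5 974.5   1.4]
```

Emit:
step_arm([
  [[-0.011, 0.037, 0], [0, 0, 0.25], 1],
  [[-0.011, 0.037, 0], [0, 0, 0], 1],
  [[-0.011, 0.037, 0], [0, 0, 0], 1],
  [[-0.011, 0.037, 0], [0, 0, 0], 1],
  [[-0.011, 0.037, 0], [0, 0, 0], 1],
  [[-0.011, 0.037, 0], [0, 0, 0], 1],
  [[-0.011, 0.037, 0], [0, 0, 0], 1],
  [[-0.011, 0.037, 0], [0, 0, 0], 1],
])

```text
t: 2.0
eef_pos: [0.4317, -0.3724, 0.3868]
ee_rot: [3.142, 0.001, 2.814]
force: [1.5, -0.2, -0.1]
width: 0.0875
```

Emit:
step_arm([
  [[-0.011, 0.037, 0], [0, 0, 0], 1],
  [[-0.011, 0.037, 0], [0, 0, 0], 1],
  [[-0.011, 0.037, 0], [0, 0, 0], 1],
  [[-0.011, 0.037, 0], [0, 0, 0], 1],
  [[0.008, 0.035, 0], [0, 0, 0], 1],
  [[0.008, 0.035, 0], [0, 0, 0], 1],
  [[0.008, 0.035, 0], [0, 0, 0], 1],
  [[0.008, 0.035, 0], [0, 0, 0], 1],
])

```text
t: 2.8
eef_pos: [0.535, -0.1035, 0.3868]
ee_rot: [3.141, 0.0, 2.814]
force: [0.9, -0.7, 0.5]
width: 0.0878
```

```bash
python3 -c "
from h import *
plan(.566,.297,.386,161.5)"
```

```text
t2.8 pos [ 0.535  -0.1035  0.3868] yaw 161.24 tilt [ 0.01  0.02 -0.26] q6 -0.50 F [ 0.9 -0.7  0.5] w 0.0878
  TURN about tool z -0.26 deg ; then SHIFT tool mm [ 97.7 389.7   0.8] ; shift in present axes mm [ 99.4 389.2   0.8]
```

Emit:
step_arm([
  [[0.009, 0.035, 0], [0, 0, -0.26], 1],
  [[0.009, 0.035, 0], [0, 0, 0], 1],
  [[0.009, 0.035, 0], [0, 0, 0], 1],
  [[0.009, 0.035, 0], [0, 0, 0], 1],
  [[0.009, 0.035, 0], [0, 0, 0], 1],
  [[0.009, 0.035, 0], [0, 0, 0], 1],
  [[0.009, 0.035, 0], [0, 0, 0], 1],
  [[0.009, 0.035, 0], [0, 0, 0], 1],
])

```text
t: 3.6
eef_pos: [0.5556, 0.1849, 0.3868]
ee_rot: [3.141, 0.0, 2.819]
force: [0.5, 0.4, 1.3]
width: 0.0875
```

Emit:
step_arm([
  [[0.009, 0.035, 0], [0, 0, 0], 1],
  [[0.009, 0.035, 0], [0, 0, 0], 1],
  [[0.007, 0.03, 0], [0, 0, 0], 1],
  [[0, 0, 0.005], [0, 0, 0], 1],
  [[0, 0, 0.005], [0, 0, 0], 1],
  [[0, 0, 0], [0, 0, 0], 1],
  [[0, 0, 0], [0, 0, 0], 1],
  [[0, 0, 0], [0, 0, 0], 1],
])

```text
t: 4.4
eef_pos: [0.564, 0.2854, 0.3773]
ee_rot: [3.141, 0.001, 2.818]
force: [0.9, -0.2, -0.3]
width: 0.0874
```

```bash
python3 - <<'E'
from h import *
plan(.566,.297,.251,161.45)
s,p,d=grab('wrist','w1')
P=depthpts('wrist',s,d)
hd=(P[...,2]>.265)&(P[...,2]<.3)&(np.hypot(P[...,0]-.566,P[...,1]-.297)<.07)
for c in comps(hd,50):
    v,u=np.nonzero(c);W=np.array([ray('wrist',s,a,b,.278) for a,b in zip(u,v)])[:,:2].astype(np.float32)
    print(len(u),u.mean(),v.mean(),cv2.minAreaRect(W),np.median(P[c][:,2]))
E
```

```text
t4.4 pos [0.564  0.2854 0.3773] yaw 161.45 tilt [ 0.05  0.03 -0.  ] q6 -1.10 F [ 0.9 -0.2 -0.3] w 0.0874
  TURN about tool z -0.00 deg ; then SHIFT tool mm [  1.8  11.7 126.3] ; shift in present axes mm [  1.9  11.6 126.3]
1423 279.73085031623333 219.57835558678846 ((0.565496027469635, 0.29540473222732544), (0.07915954291820526, 0.01356110256165266), 71.31175994873047) 0.27637191036174064
```

View pics/w1.png

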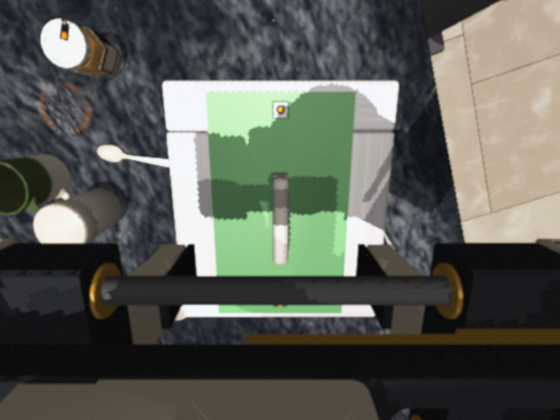

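The handle sits at (280,220) in the wrist view, between the fingers. Its measured position agrees with the top view to about 1 mm, so I'll descend and grip.

Emit:
step_arm([
  [[0.002, 0.01, 0.015], [0, 0, 0], 1],
  [[0, 0, 0.016], [0, 0, 0], 1],
  [[0, 0, 0.016], [0, 0, 0], 1],
  [[0, 0, 0.016], [0, 0, 0], 1],
  [[0, 0, 0.016], [0, 0, 0], 1],
  [[0, 0, 0.016], [0, 0, 0], 1],
  [[0, 0, 0.016], [0, 0, 0], 1],
  [[0, 0, 0.012], [0, 0, 0], 1],
])

```text
t: 5.25
eef_pos: [0.5646, 0.2963, 0.2515]
ee_rot: [-3.14, -0.001, 2.818]
force: [0.6, -0.5, -0.9]
width: 0.0875
```

Emit:
step_arm([
  [[0, 0, 0.002], [0, 0, 0], 1],
  [[0, 0, 0], [0, 0, 0], -1],
  [[0, 0, 0], [0, 0, 0], -1],
  [[0, 0, 0], [0, 0, 0], -1],
  [[0, 0, 0], [0, 0, 0], -1],
  [[0, 0, 0], [0, 0, 0], -1],
  [[0, 0, 0], [0, 0, 0], -1],
  [[0, 0, 0], [0, 0, 0], -1],
], grip_force=35)

```text
t: 6.05
eef_pos: [0.5651, 0.2963, 0.2516]
ee_rot: [3.141, 0.0, 2.819]
force: [0.9, 0.5, -0.4]
width: 0.0372
```

```bash
python3 - <<'E'
from h import *
plan(.5655,.296,.251,161.45)
E
```

```text
t6.0 pos [0.5651 0.2963 0.2516] yaw 161.50 tilt [0.01 0.   0.05] q6 -1.11 F [ 0.9  0.5 -0.4] w 0.0372
  TURN about tool z 0.05 deg ; then SHIFT tool mm [-0.4 -0.1  0.6] ; shift in present axes mm [-0.4 -0.1  0.6]
```

Emit:
step_arm([
  [[0, 0, 0], [0, 0, 0], -1],
  [[0, 0, 0], [0, 0, 0], -1],
  [[0, 0, 0], [0, 0, 0], -1],
  [[0, 0, 0], [0, 0, 0], -1],
  [[0, 0, 0], [0, 0, 0], -1],
  [[0, 0, 0], [0, 0, 0], -1],
  [[0, 0, 0], [0, 0, 0], -1],
  [[0, 0, 0], [0, 0, 0], -1],
])

```text
t: 6.85
eef_pos: [0.565, 0.2963, 0.2515]
ee_rot: [-3.142, -0.0, 2.819]
force: [-1.0, 0.2, 0.3]
width: 0.0135
```

Emit:
step_arm([
  [[0, 0, -0.004], [0, 0, 0], -1],
  [[0, 0, -0.006], [0, 0, 0], -1],
  [[0, 0, -0.01], [0, 0, 0], -1],
  [[0, 0, -0.015], [0, 0, 0], -1],
  [[0, 0, -0.015], [0, 0, 0], -1],
  [[0, 0, -0.015], [0, 0, 0], -1],
  [[0, 0, -0.015], [0, 0, 0], -1],
  [[0, 0, 0], [0, 0, 0], -1],
])

```text
t: 7.65
eef_pos: [0.5661, 0.2967, 0.3348]
ee_rot: [3.138, 0.003, 2.819]
force: [-0.1, 0.2, -1.7]
width: 0.0141
```

```bash
python3 - <<'E'
from h import *
plan(.468,.066,.33,71.45)
grab('top','t2');grab('scene','s2')
E
```

```text
t7.7 pos [0.5661 0.2967 0.3348] yaw 161.50 tilt [ 3.000e-02  3.000e-01 -8.995e+01] q6 -1.11 F [-0.1  0.2 -1.7] w 0.0141
  TURN about tool z -89.95 deg ; then SHIFT tool mm [249.9  19.7   4.8] ; shift in present axes mm [  19.9 -249.9    3.8]
```

View pics/t2.png

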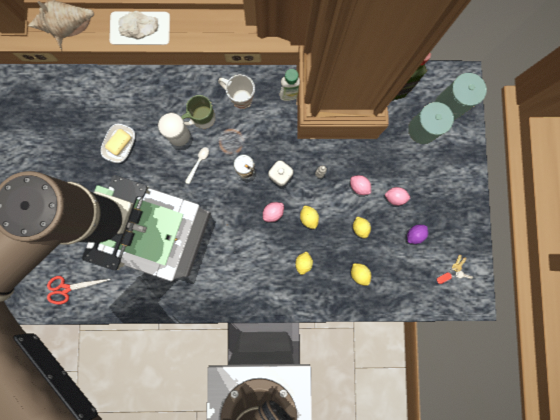

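View pics/s2.png

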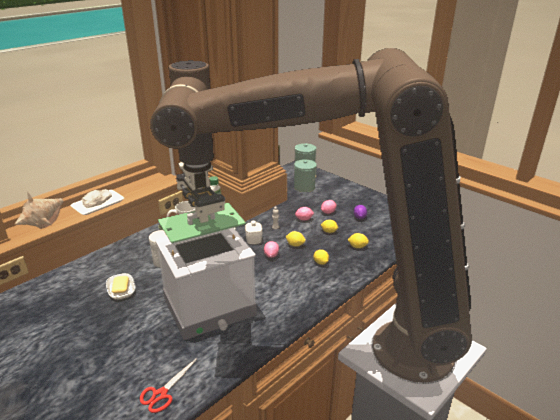

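The scene view shows the cover lifted level above the press at about (200,222). The flap is visible below it, and nothing else has moved.

Emit:
step_arm([
  [[0.001, -0.015, -0.005], [0, 0, 0], -1],
  [[0.003, -0.03, 0], [0, 0, 0], -1],
  [[0.003, -0.035, 0], [0, 0, 0], -1],
  [[0.003, -0.04, 0], [0, 0, 0], -1],
  [[0.003, -0.04, 0], [0, 0, 0], -1],
  [[0.003, -0.04, 0], [0, 0, 0], -1],
  [[0.003, -0.03, 0], [0, 0, 0], -1],
  [[0.001, -0.02, 0], [0, 0, 0], -1],
], grip_force=45)

```text
t: 8.55
eef_pos: [0.4652, 0.0633, 0.3366]
ee_rot: [3.141, -0.0, 2.818]
force: [-0.3, -0.1, -3.1]
width: 0.0137
```

Emit:
step_arm([
  [[0, 0, 0], [0, 0, -7.5], -1],
  [[0, 0, 0], [0, 0, -7.5], -1],
  [[0, 0, 0], [0, 0, -7.5], -1],
  [[0, 0, 0], [0, 0, -7.5], -1],
  [[0, 0, 0], [0, 0, -7.5], -1],
  [[0, 0, 0], [0, 0, -7.5], -1],
  [[0, 0, 0], [0, 0, -7.5], -1],
  [[0, 0, 0], [0, 0, -7.5], -1],
])

```text
t: 9.35
eef_pos: [0.4666, 0.0653, 0.3361]
ee_rot: [3.141, -0.001, -2.412]
force: [0.2, -0.7, -1.9]
width: 0.0136
```

Emit:
step_arm([
  [[0, 0, 0], [0, 0, -7.5], -1],
  [[0, 0, 0], [0, 0, -7.5], -1],
  [[0, 0, 0], [0, 0, -7.5], -1],
  [[0, 0, 0], [0, 0, -7.5], -1],
  [[0, 0, 0.01], [0, 0, 0], -1],
  [[0, 0, 0.02], [0, 0, 0], -1],
  [[0, 0, 0.02], [0, 0, 0], -1],
  [[0, 0, 0.02], [0, 0, 0], -1],
])

```text
t: 10.15
eef_pos: [0.4663, 0.0653, 0.2648]
ee_rot: [3.141, -0.0, -1.898]
force: [1.0, -0.6, -2.4]
width: 0.0134
```

```bash
python3 - <<'E'
from h import *
plan(.468,.066,.015,71.45)
s,p,d=grab('top','t3');P=depthpts('top',s,d)
E
```

```text
t10.2 pos [0.4663 0.0653 0.2648] yaw -108.76 tilt [ 0.04 -0.02 -0.21] q6 0.69 F [ 1.  -0.6 -2.4] w 0.0134
  TURN about tool z -0.21 deg ; then SHIFT tool mm [ -1.2  -1.4 249.8] ; shift in present axes mm [ -1.3  -1.5 249.8]
```

View pics/t3.png

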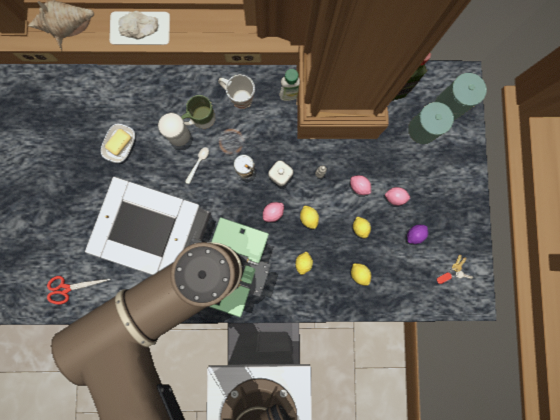

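The top view shows the cover clear of the press and hovering over free worktop around (235,265), so I'll lower it.

Emit:
step_arm([
  [[0, 0, 0.02], [0, 0, 0], -1],
  [[0, 0, 0.03], [0, 0, 0], -1],
  [[0, 0, 0.035], [0, 0, 0], -1],
  [[0, 0, 0.035], [0, 0, 0], -1],
  [[0, 0, 0.035], [0, 0, 0], -1],
  [[0, 0, 0.035], [0, 0, 0], -1],
  [[0, 0, 0.025], [0, 0, 0], -1],
  [[0, 0, 0.015], [0, 0, 0], -1],
])

```text
t: 11.0
eef_pos: [0.4657, 0.0648, 0.0344]
ee_rot: [3.139, -0.002, -1.897]
force: [0.6, 0.7, -1.9]
width: 0.0139
```

Emit:
step_arm([
  [[0, 0, 0.005], [0, 0, 0], -1],
  [[0, 0, 0.005], [0, 0, 0], -1],
  [[0, 0, 0.004], [0, 0, 0], -1],
  [[0, 0, 0.003], [0, 0, 0], -1],
  [[0, 0, 0.002], [0, 0, 0], -1],
  [[0, 0, 0.002], [0, 0, 0], -1],
  [[0, 0, 0], [0, 0, 0], -1],
  [[0, 0, 0], [0, 0, 0], -1],
])

```text
t: 11.8
eef_pos: [0.4669, 0.0656, 0.0157]
ee_rot: [-3.141, 0.0, -1.894]
force: [0.5, 0.0, -1.7]
width: 0.0134
```

Emit:
step_arm([
  [[0, 0, 0.001], [0, 0, 0], -1],
  [[0, 0, 0.001], [0, 0, 0], -1],
  [[0, 0, 0.001], [0, 0, 0], -1],
  [[0, 0, 0.001], [0, 0, 0], -1],
  [[0, 0, 0], [0, 0, 0], -1],
  [[0, 0, 0], [0, 0, 0], -1],
  [[0, 0, 0], [0, 0, 0], -1],
  [[0, 0, 0], [0, 0, 0], -1],
])

```text
t: 12.6
eef_pos: [0.4668, 0.0656, 0.0116]
ee_rot: [-3.142, 0.0, -1.894]
force: [-0.3, 0.0, -1.9]
width: 0.0136
```

Emit:
step_arm([
  [[0, 0, 0.0005], [0, 0, 0], -1],
  [[0, 0, 0.0005], [0, 0, 0], -1],
  [[0, 0, 0.0005], [0, 0, 0], -1],
  [[0, 0, 0], [0, 0, 0], -1],
  [[0, 0, 0], [0, 0, 0], 0],
  [[0, 0, 0], [0, 0, 0], 0],
  [[0, 0, 0], [0, 0, 0], 0],
  [[0, 0, 0], [0, 0, 0], 0],
])

```text
t: 13.4
eef_pos: [0.4669, 0.0655, 0.01]
ee_rot: [3.142, -0.0, -1.894]
force: [0.1, 0.2, -0.2]
width: 0.0398
```

Emit:
step_arm([
  [[0, 0, 0], [0, 0, 0], 0],
  [[0, 0, 0], [0, 0, 0], 0],
  [[0, 0, -0.01], [0, 0, 0], 0.2],
  [[0, 0, -0.02], [0, 0, 0], 1],
  [[0, 0, -0.03], [0, 0, 0], 1],
  [[0, 0, -0.04], [0, 0, 0], 1],
  [[0, 0, -0.04], [0, 0, 0], 1],
  [[0, 0, -0.04], [0, 0, 0], 1],
])

```text
t: 14.2
eef_pos: [0.4664, 0.0653, 0.1926]
ee_rot: [-3.141, 0.0, -1.894]
force: [0.7, 0.5, -0.3]
width: 0.0852
```

Emit:
step_arm([
  [[0, 0, -0.04], [0, 0, 0], 1],
  [[0, 0, -0.04], [0, 0, 0], 1],
  [[0, 0, -0.04], [0, 0, 0], 1],
  [[0, 0, -0.03], [0, 0, 0], 1],
  [[0, 0, 0], [0, 0, 0], 1],
  [[0, 0, 0], [0, 0, 0], 1],
  [[0, 0, 0], [0, 0, 0], 1],
  [[0, 0, 0], [0, 0, 0], 1],
])

```text
t: 15.0
eef_pos: [0.4663, 0.0653, 0.3391]
ee_rot: [3.14, -0.001, -1.894]
force: [-0.1, 1.0, -0.3]
width: 0.0876
```

```bash
python3 - <<'E'
from h import *
plan(.468,-.141,.2,75)
s,p,d=grab('top','t4');lemons('top',s,p,d)
s,p,d=grab('wrist','w4')
E
```

```text
t15.0 pos [0.4663 0.0653 0.3391] yaw -108.50 tilt [ 0.08 -0.07 -3.5 ] q6 0.69 F [-0.1  1.  -0.3] w 0.0876
  TURN about tool z -3.50 deg ; then SHIFT tool mm [198.8 -55.1 139.1] ; shift in present axes mm [194.9 -67.3 139.3]
lem px 122 145 n90 xy [0.8452 0.4367] ztop 0.034 axis 139 ext [0.033 0.1  ] r 0.951
lem px 309 217 n342 xy [ 0.6103 -0.1595] ztop 0.058 axis -157 ext [0.057 0.076] r 0.631
lem px 361 227 n292 xy [ 0.5778 -0.3241] ztop 0.054 axis -157 ext [0.055 0.068] r 0.663
lem px 304 263 n291 xy [ 0.4677 -0.1409] ztop 0.052 axis 166 ext [0.052 0.069] r 0.489
lem px 361 274 n360 xy [ 0.4324 -0.3175] ztop 0.058 axis -144 ext [0.058 0.076] r 0.536
```

View pics/t4.png

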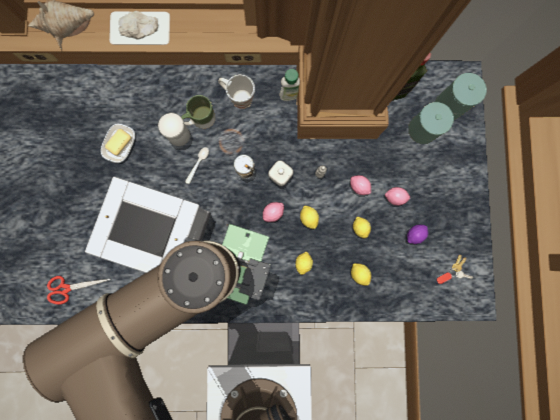

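View pics/w4.png

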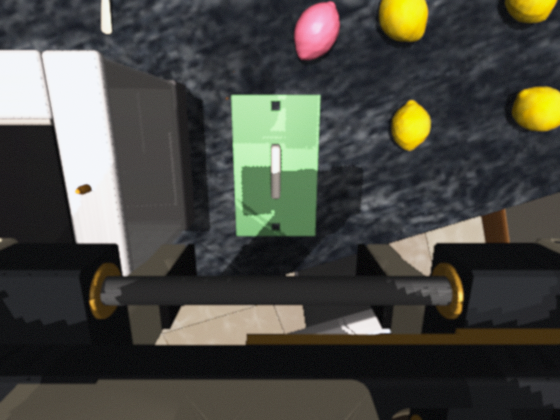

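The cover lies flat on the worktop at (276,165) in the wrist view, well clear of the lemons, and the flap is shut. Next is lemon A, the small one at (0.468,-0.141).

Emit:
step_arm([
  [[0, 0, 0], [0, 0, -4.5], 1],
  [[0.02, -0.006, 0], [0, 0, 0], 1],
  [[0.03, -0.008, 0.01], [0, 0, 0], 1],
  [[0.03, -0.008, 0.02], [0, 0, 0], 1],
  [[0.035, -0.008, 0.03], [0, 0, 0], 1],
  [[0.035, -0.008, 0.03], [0, 0, 0], 1],
  [[0.03, -0.008, 0.03], [0, 0, 0], 1],
  [[0.015, -0.006, 0.02], [0, 0, 0], 1],
])

```text
t: 15.9
eef_pos: [0.4685, -0.1382, 0.1976]
ee_rot: [3.139, -0.001, -1.817]
force: [-0.2, -0.2, -0.7]
width: 0.0874
```

```bash
python3 - <<'E'
from h import *
plan(.468,-.141,.008,76)
E
```

```text
t15.9 pos [ 0.4685 -0.1382  0.1976] yaw -104.10 tilt [ 0.17 -0.05 -0.1 ] q6 1.21 F [-0.2 -0.2 -0.7] w 0.0874
  TURN about tool z -0.10 deg ; then SHIFT tool mm [  2.8  -0.2 189.6] ; shift in present axes mm [  2.7  -0.8 189.6]
```

Emit:
step_arm([
  [[0.003, 0, 0.02], [0, 0, 0], 1],
  [[0, 0, 0.03], [0, 0, 0], 1],
  [[0, 0, 0.03], [0, 0, 0], 1],
  [[0, 0, 0.03], [0, 0, 0], 1],
  [[0, 0, 0.03], [0, 0, 0], 1],
  [[0, 0, 0.025], [0, 0, 0], 1],
  [[0, 0, 0.015], [0, 0, 0], 1],
  [[0, 0, 0.009], [0, 0, 0], 1],
])

```text
t: 16.7
eef_pos: [0.4683, -0.1393, 0.0093]
ee_rot: [3.139, -0.001, -1.815]
force: [0.0, 0.1, -0.6]
width: 0.088
```

Emit:
step_arm([
  [[0, 0, 0], [0, 0, 0], -1],
  [[0, 0, 0], [0, 0, 0], -1],
  [[0, 0, 0], [0, 0, 0], -1],
  [[0, 0, 0], [0, 0, 0], -1],
  [[0, 0, 0], [0, 0, 0], -1],
  [[0, 0, 0], [0, 0, 0], -1],
  [[0, 0, 0], [0, 0, 0], -1],
  [[0, 0, 0], [0, 0, 0], -1],
], grip_force=20)

```text
t: 17.5
eef_pos: [0.4697, -0.1393, 0.0117]
ee_rot: [-3.141, 0.0, -1.815]
force: [-1.7, -1.3, 6.6]
width: 0.0504
```

Emit:
step_arm([
  [[0, 0, -0.01], [0, 0, 0], -1],
  [[0, 0, -0.02], [0, 0, 0], -1],
  [[0, 0, -0.04], [0, 0, 0], -1],
  [[0, 0, -0.04], [0, 0, 0], -1],
  [[0, 0, -0.04], [0, 0, 0], -1],
  [[0, 0, -0.04], [0, 0, 0], -1],
  [[0, 0, -0.04], [0, 0, 0], -1],
  [[0, 0, -0.04], [0, 0, 0], -1],
])

```text
t: 18.3
eef_pos: [0.4685, -0.1391, 0.2834]
ee_rot: [-3.141, 0.001, -1.815]
force: [0.7, 0.6, -1.2]
width: 0.0502
```

```bash
python3 - <<'E'
from h import *
plan(.566,.297,.35,39.5)
s,p,d=grab('wrist','w5')
E
```

```text
t18.3 pos [ 0.4685 -0.1391  0.2834] yaw -104.00 tilt [-1.00e-02  4.00e-02  3.65e+01] q6 1.21 F [ 0.7  0.6 -1.2] w 0.0502
  TURN about tool z 36.50 deg ; then SHIFT tool mm [-352.6  274.5  -66.6] ; shift in present axes mm [-446.7   10.9  -66.3]
```

View pics/w5.png

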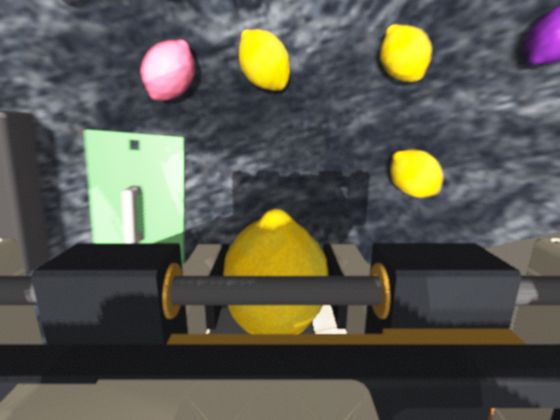

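Lemon A is held between the pads at (275,275) in the wrist view. I'll carry it to the press.

Emit:
step_arm([
  [[-0.015, 0, -0.02], [0, 0, 0], -1],
  [[-0.03, 0.001, -0.03], [0, 0, 0], -1],
  [[-0.035, 0.001, -0.02], [0, 0, 0], -1],
  [[-0.04, 0.001, 0], [0, 0, 0], -1],
  [[-0.04, 0.001, 0], [0, 0, 0], -1],
  [[-0.04, 0.001, 0], [0, 0, 0], -1],
  [[-0.04, 0.001, 0], [0, 0, 0], -1],
  [[-0.04, 0.001, 0], [0, 0, 0], -1],
])

```text
t: 19.15
eef_pos: [0.5299, 0.1358, 0.3514]
ee_rot: [3.141, 0.0, -1.815]
force: [1.1, 0.2, -1.1]
width: 0.0502
```

Emit:
step_arm([
  [[-0.04, 0.001, 0], [0, 0, 0], -1],
  [[-0.04, 0.001, 0], [0, 0, 0], -1],
  [[-0.04, 0.001, 0], [0, 0, 0], -1],
  [[-0.03, 0.001, 0], [0, 0, 0], -1],
  [[-0.016, 0.001, 0], [0, 0, 7], -1],
  [[0, 0, 0], [0, 0, 7.5], -1],
  [[0, 0, 0], [0, 0, 7.5], -1],
  [[0, 0, 0], [0, 0, 7.5], -1],
])

```text
t: 19.95
eef_pos: [0.5651, 0.2967, 0.3508]
ee_rot: [3.141, -0.001, -2.335]
force: [-0.2, -0.7, -0.4]
width: 0.0505
```

Emit:
step_arm([
  [[0, 0, 0], [0, 0, 7], -1],
  [[0, 0, 0], [0, 0, 0], -1],
  [[0, 0, 0], [0, 0, 0], -1],
  [[0, 0, 0], [0, 0, 0], -1],
  [[0, 0, 0], [0, 0, 0], -1],
  [[0, 0, 0], [0, 0, 0], -1],
  [[0, 0, 0], [0, 0, 0], -1],
  [[0, 0, 0], [0, 0, 0], -1],
])

```text
t: 20.75
eef_pos: [0.5656, 0.2965, 0.3511]
ee_rot: [3.142, 0.0, -2.452]
force: [-1.3, 0.5, -1.3]
width: 0.0504
```

```bash
python3 - <<'E'
from h import *
plan(.566,.297,.183,39.5)
s,p,d=grab('wrist','w6')
grab('scene','s6')
E
```

```text
t20.8 pos [0.5656 0.2965 0.3511] yaw -140.48 tilt [0.   0.   0.02] q6 -0.10 F [-1.3  0.5 -1.3] w 0.0504
  TURN about tool z 0.02 deg ; then SHIFT tool mm [ -0.6   0.2 168.1] ; shift in present axes mm [ -0.6   0.2 168.1]
```

View pics/w6.png

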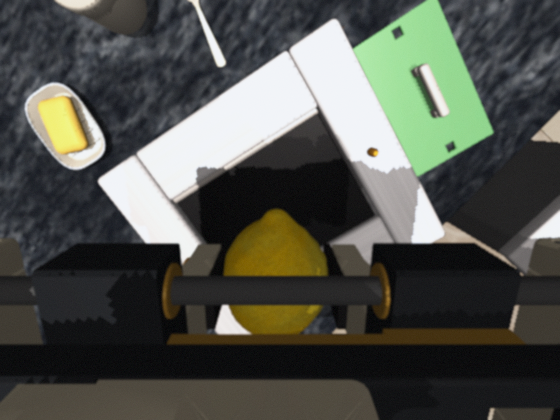

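View pics/s6.png

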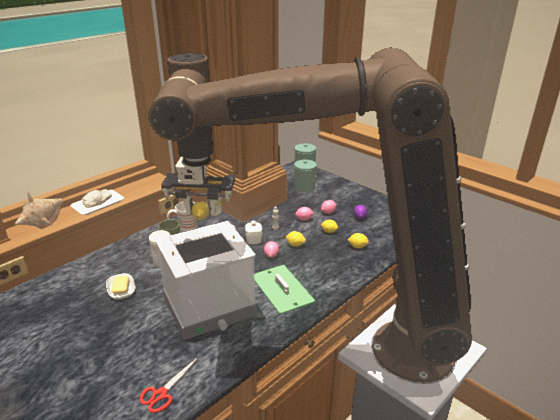

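The lemon hangs over the black flap and the pin (373,152) is clear of the gripper line. I'll go down.

Emit:
step_arm([
  [[0, 0, 0.02], [0, 0, 0], -1],
  [[0, 0, 0.025], [0, 0, 0], -1],
  [[0, 0, 0.025], [0, 0, 0], -1],
  [[0, 0, 0.015], [0, 0, 0], -1],
  [[0, 0, 0.01], [0, 0, 0], -1],
  [[0, 0, 0.01], [0, 0, 0], -1],
  [[0, 0, 0.01], [0, 0, 0], -1],
  [[0, 0, 0.01], [0, 0, 0], -1],
])

```text
t: 21.65
eef_pos: [0.5669, 0.2974, 0.2272]
ee_rot: [-3.141, 0.004, -2.452]
force: [-0.6, 0.2, 6.1]
width: 0.0504
```

Emit:
step_arm([
  [[0, 0, 0.01], [0, 0, 0], -1],
  [[0, 0, 0.01], [0, 0, 0], -1],
  [[0, 0, 0.008], [0, 0, 0], -1],
  [[0, 0, 0.006], [0, 0, 0], -1],
  [[0, 0, 0.005], [0, 0, 0], -1],
  [[0, 0, 0.004], [0, 0, 0], -1],
  [[0, 0, 0], [0, 0, 0], -1],
  [[0, 0, 0], [0, 0, 0], -1],
])

```text
t: 22.45
eef_pos: [0.5654, 0.2971, 0.1832]
ee_rot: [3.141, 0.001, -2.452]
force: [-4.1, 3.4, 3.0]
width: 0.0504
```

Emit:
step_arm([
  [[0, 0, 0], [0, 0, 0], 1],
  [[0, 0, 0], [0, 0, 0], 1],
  [[0, 0, 0], [0, 0, 0], 1],
  [[0, 0, 0], [0, 0, 0], 1],
  [[0, 0, 0], [0, 0, 0], 1],
  [[0, 0, 0], [0, 0, 0], 1],
  [[0, 0, 0], [0, 0, 0], 1],
  [[0, 0, 0], [0, 0, 0], 1],
])

```text
t: 23.25
eef_pos: [0.5587, 0.2916, 0.1816]
ee_rot: [3.14, -0.016, -2.453]
force: [-27.9, -10.7, 13.4]
width: 0.0874
```

```bash
python3 - <<'E'
from h import *
plan(.566,.297,.183,39.5)
s,p,d=grab('wrist','w7')
grab('scene','s7')
E
```

```text
t23.2 pos [0.5587 0.2916 0.1816] yaw -140.54 tilt [ 0.09 -0.91 -0.05] q6 -0.10 F [-27.9 -10.7  13.4] w 0.0874
  TURN about tool z -0.04 deg ; then SHIFT tool mm [-9.  -0.5 -1.4] ; shift in present axes mm [-9.  -0.5 -1.6]
```

View pics/w7.png

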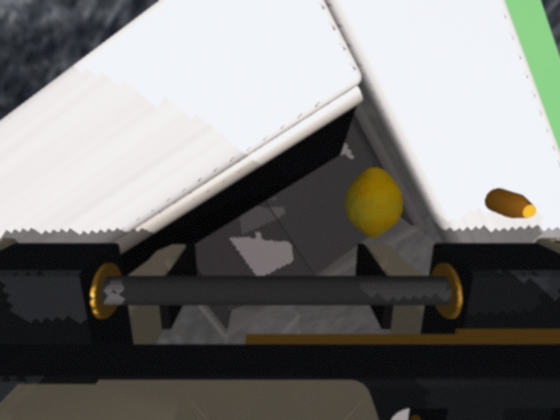

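View pics/s7.png

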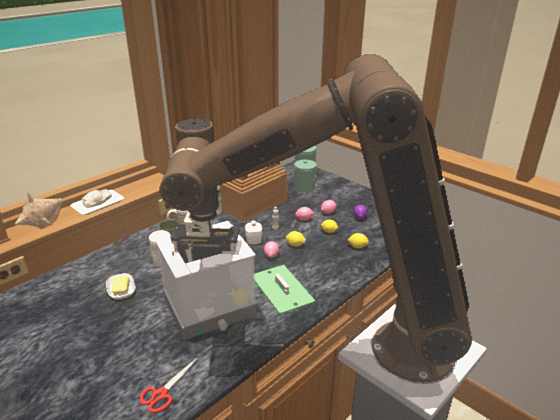

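Lemon A is inside on the hopper floor, at (375,200) in the wrist view. The opened finger was pressing the flap against its stop at about 30 N, so next time I'll open less and stay a little nearer the free edge. Retreating.

Emit:
step_arm([
  [[0, 0, -0.005], [0, 0, 0], 0.5],
  [[0, 0, -0.01], [0, 0, 0], 0.5],
  [[0, 0, -0.015], [0, 0, 0], 0.6],
  [[0, 0, -0.03], [0, 0, 0], 1],
  [[0, 0, -0.04], [0, 0, 0], 1],
  [[0, 0, -0.04], [0, 0, 0], 1],
  [[0, 0, -0.04], [0, 0, 0], 1],
  [[0, 0, 0], [0, 0, 0], 1],
])

```text
t: 24.15
eef_pos: [0.568, 0.2968, 0.3699]
ee_rot: [-3.14, 0.01, -2.453]
force: [0.8, 0.0, 0.2]
width: 0.0875
```

```bash
python3 - <<'E'
from h import *
s,p,d=grab('top','t8');lemons('top',s,p,d)
plan(.6103,-.1595,.15,23+90)
grab('wrist','w8')
E
```

```text
lem px 121 144 n102 xy [0.8478 0.4386] ztop 0.034 axis 142 ext [0.048 0.105] r 0.955
lem px 309 217 n340 xy [ 0.6105 -0.1597] ztop 0.057 axis -157 ext [0.057 0.076] r 0.631
lem px 361 227 n292 xy [ 0.5778 -0.3242] ztop 0.054 axis -157 ext [0.055 0.068] r 0.663
lem px 361 274 n361 xy [ 0.4325 -0.3176] ztop 0.058 axis -145 ext [0.058 0.076] r 0.537
t24.2 pos [0.5669 0.2967 0.3664] yaw -140.53 tilt [ -0.26   0.28 -73.53] q6 -0.10 F [ 0.6  0.9 -1.2] w 0.0873
  TURN about tool z -73.53 deg ; then SHIFT tool mm [436.9 138.4 216.4] ; shift in present axes mm [ 257.9 -379.6  215.1]
```

View pics/w8.png

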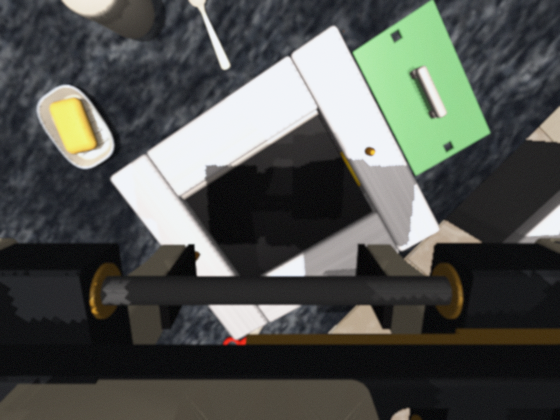

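The flap is shut again with lemon A under it, and the other three lemons haven't moved. On to lemon B at (0.610,-0.160).

Emit:
step_arm([
  [[0.011, -0.016, 0], [0, 0, 0], 1],
  [[0.022, -0.032, 0], [0, 0, 0], 1],
  [[0.022, -0.032, 0], [0, 0, 0], 1],
  [[0.022, -0.032, 0], [0, 0, 0], 1],
  [[0.022, -0.032, 0], [0, 0, 0], 1],
  [[0.022, -0.032, 0], [0, 0, 0], 1],
  [[0.022, -0.032, 0], [0, 0, 0], 1],
  [[0.022, -0.032, 0], [0, 0, 0], 1],
])

```text
t: 25.05
eef_pos: [0.5902, 0.0039, 0.3617]
ee_rot: [3.141, -0.002, -2.453]
force: [0.7, 1.3, -0.2]
width: 0.0879
```

Emit:
step_arm([
  [[0.022, -0.032, 0], [0, 0, 0], 1],
  [[0.022, -0.032, 0], [0, 0, 0], 1],
  [[0.022, -0.032, 0], [0, 0, 0], 1],
  [[0.02, -0.03, 0], [0, 0, 0], 1],
  [[0.007, -0.01, 0], [0, 0, -8], 1],
  [[0, 0, 0.02], [0, 0, -8], 1],
  [[0, 0, 0.02], [0, 0, -8], 1],
  [[0, 0, 0.02], [0, 0, -8], 1],
])

```text
t: 25.85
eef_pos: [0.6046, -0.1588, 0.3007]
ee_rot: [3.139, -0.001, -1.889]
force: [-0.2, -0.1, -0.6]
width: 0.0878
```

Emit:
step_arm([
  [[0, 0, 0.02], [0, 0, -8], 1],
  [[0, 0, 0.02], [0, 0, -8], 1],
  [[0, 0, 0.02], [0, 0, -8], 1],
  [[0, 0, 0.02], [0, 0, -8], 1],
  [[0, 0, 0.02], [0, 0, -8], 1],
  [[0, 0, 0.02], [0, 0, 0], 1],
  [[0, 0, 0.01], [0, 0, 0], 1],
  [[0, 0, 0], [0, 0, 0], 1],
])

```text
t: 26.65
eef_pos: [0.6041, -0.1581, 0.1707]
ee_rot: [3.138, 0.002, -1.197]
force: [0.0, -1.2, -0.5]
width: 0.088
```

```bash
python3 - <<'E'
from h import *
plan(.6105,-.1597,.010,23+90)
s,p,d=grab('wrist','w9');lemons('wrist',s,p,d)
E
```

```text
t26.6 pos [ 0.6041 -0.1581  0.1707] yaw -68.56 tilt [ 0.23  0.09 -1.56] q6 1.89 F [ 0.  -1.2 -0.5] w 0.0880
  TURN about tool z -1.56 deg ; then SHIFT tool mm [  3.9  -5.3 160.7] ; shift in present axes mm [  4.1  -6.1 160.7]
lem px 279 192 n3387 xy [ 0.6114 -0.1602] ztop 0.054 axis -157 ext [0.056 0.075] r 0.632
lem px 417 258 n771 xy [ 0.6222 -0.2616] ztop 0.240 axis 68 ext [0.018 0.033] r 0.675
```

View pics/w9.png

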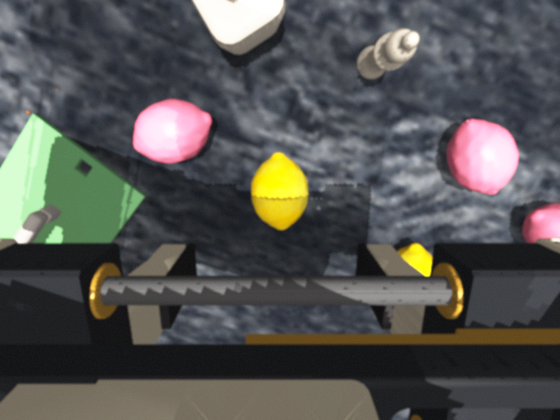

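Lemon B is at (279,192) in the wrist view, upright between the fingers, and matches the top-view fix within 1 mm. Descending.

Emit:
step_arm([
  [[0.004, -0.006, 0.01], [0, 0, -1.6], 1],
  [[0, 0, 0.025], [0, 0, 0], 1],
  [[0, 0, 0.03], [0, 0, 0], 1],
  [[0, 0, 0.03], [0, 0, 0], 1],
  [[0, 0, 0.025], [0, 0, 0], 1],
  [[0, 0, 0.02], [0, 0, 0], 1],
  [[0, 0, 0.013], [0, 0, 0], 1],
  [[0, 0, 0.007], [0, 0, 0], 1],
])

```text
t: 27.5
eef_pos: [0.613, -0.1594, 0.0127]
ee_rot: [3.141, -0.0, -1.168]
force: [-0.8, -0.7, 0.1]
width: 0.0874
```

Emit:
step_arm([
  [[0, 0, 0], [0, 0, 0], -1],
  [[0, 0, 0], [0, 0, 0], -1],
  [[0, 0, 0], [0, 0, 0], -1],
  [[0, 0, 0], [0, 0, 0], -1],
  [[0, 0, 0], [0, 0, 0], -1],
  [[0, 0, 0], [0, 0, 0], -1],
  [[0, 0, 0], [0, 0, 0], -1],
  [[0, 0, 0], [0, 0, 0], -1],
], grip_force=20)

```text
t: 28.3
eef_pos: [0.6132, -0.1593, 0.0137]
ee_rot: [-3.141, -0.0, -1.167]
force: [-0.8, 1.4, 6.2]
width: 0.0534
```

Emit:
step_arm([
  [[0, 0, -0.01], [0, 0, 0], -1],
  [[0, 0, -0.02], [0, 0, 0], -1],
  [[0, 0, -0.04], [0, 0, 0], -1],
  [[0, 0, -0.04], [0, 0, 0], -1],
  [[0, 0, -0.045], [0, 0, 0], -1],
  [[0, 0, -0.045], [0, 0, 0], -1],
  [[0, 0, -0.045], [0, 0, 0], -1],
  [[0, 0, -0.045], [0, 0, 0], -1],
])

```text
t: 29.1
eef_pos: [0.612, -0.1592, 0.3054]
ee_rot: [-3.141, 0.0, -1.168]
force: [1.3, 0.1, -0.5]
width: 0.0532
```

```bash
python3 - <<'E'
from h import *
# target 12 mm toward press -x
plan(.566-.0114,.297+.0038,.35,39.5)
s,p,d=grab('wrist','w10')
E
```

```text
t29.1 pos [ 0.612  -0.1592  0.3054] yaw -66.91 tilt [-0.000e+00  2.000e-02  7.359e+01] q6 1.92 F [ 1.3  0.1 -0.5] w 0.0532
  TURN about tool z 73.59 deg ; then SHIFT tool mm [-248.3  391.5  -44.6] ; shift in present axes mm [-445.7 -127.7  -44.5]
```

View pics/w10.png

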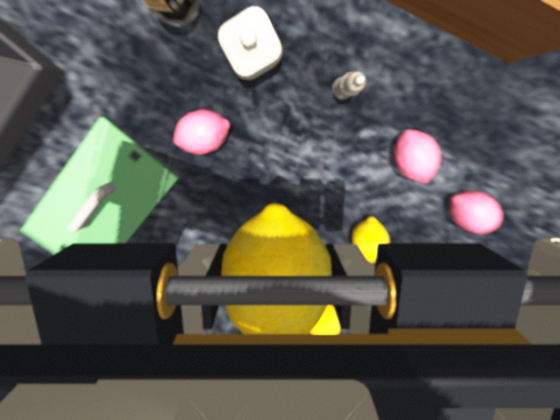

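Lemon B is held at (275,275) in the wrist view, so I'll carry it over.

Emit:
step_arm([
  [[-0.02, -0.006, -0.02], [0, 0, 0], -1],
  [[-0.035, -0.01, -0.025], [0, 0, 0], -1],
  [[-0.04, -0.011, 0], [0, 0, 0], -1],
  [[-0.04, -0.011, 0], [0, 0, 0], -1],
  [[-0.04, -0.012, 0], [0, 0, 0], -1],
  [[-0.04, -0.012, 0], [0, 0, 0], -1],
  [[-0.04, -0.012, 0], [0, 0, 0], -1],
  [[-0.04, -0.012, 0], [0, 0, 0], -1],
])

```text
t: 29.95
eef_pos: [0.5753, 0.1473, 0.3482]
ee_rot: [3.142, 0.0, -1.168]
force: [0.8, -0.3, -0.7]
width: 0.0532
```

Emit:
step_arm([
  [[-0.04, -0.011, 0], [0, 0, 0], -1],
  [[-0.04, -0.011, 0], [0, 0, 0], -1],
  [[-0.04, -0.011, 0], [0, 0, 0], -1],
  [[-0.03, -0.009, 0], [0, 0, 8], -1],
  [[0, 0, 0], [0, 0, 8.2], -1],
  [[0, 0, 0], [0, 0, 8.2], -1],
  [[0, 0, 0], [0, 0, 8.2], -1],
  [[0, 0, 0], [0, 0, 8.2], -1],
])

```text
t: 30.75
eef_pos: [0.5555, 0.3003, 0.3478]
ee_rot: [3.141, -0.001, -1.885]
force: [0.4, -0.4, -1.6]
width: 0.0529
```

Emit:
step_arm([
  [[0, 0, 0], [0, 0, 8.2], -1],
  [[0, 0, 0], [0, 0, 8.2], -1],
  [[0, 0, 0], [0, 0, 8.2], -1],
  [[0, 0, 0], [0, 0, 8], -1],
  [[0, 0, 0], [0, 0, 0], -1],
  [[0, 0, 0], [0, 0, 0], -1],
  [[0, 0, 0], [0, 0, 0], -1],
  [[0, 0, 0], [0, 0, 0], -1],
])

```text
t: 31.55
eef_pos: [0.5559, 0.3003, 0.348]
ee_rot: [3.142, -0.0, -2.447]
force: [0.8, -0.2, -2.1]
width: 0.0532
```

```bash
python3 - <<'E'
from h import *
plan(.566-.0114,.297+.0038,.183,39.5)
s,p,d=grab('wrist','w11')
E
```

```text
t31.6 pos [0.5559 0.3003 0.348 ] yaw -140.19 tilt [ 0.   -0.    0.31] q6 -0.11 F [ 0.8 -0.2 -2.1] w 0.0532
  TURN about tool z 0.31 deg ; then SHIFT tool mm [  0.6   1.2 165. ] ; shift in present axes mm [  0.6   1.2 165. ]
```

View pics/w11.png

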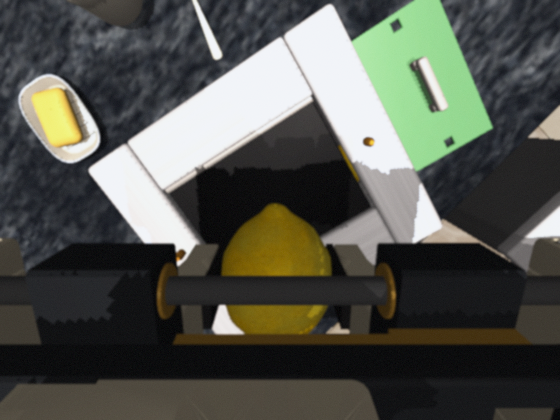

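I'll shift 7 mm back towards centre so the pin stays clear of the gripper body, and open less at release.

Emit:
step_arm([
  [[-0.003, -0.005, 0.015], [0, 0, 0.3], -1],
  [[0, 0, 0.025], [0, 0, 0], -1],
  [[0, 0, 0.025], [0, 0, 0], -1],
  [[0, 0, 0.015], [0, 0, 0], -1],
  [[0, 0, 0.01], [0, 0, 0], -1],
  [[0, 0, 0.01], [0, 0, 0], -1],
  [[0, 0, 0.01], [0, 0, 0], -1],
  [[0, 0, 0.01], [0, 0, 0], -1],
])

```text
t: 32.4
eef_pos: [0.5625, 0.299, 0.2288]
ee_rot: [-3.141, 0.003, -2.453]
force: [-0.3, 0.4, 5.3]
width: 0.0533
```

Emit:
step_arm([
  [[0, 0, 0.01], [0, 0, 0], -1],
  [[0, 0, 0.01], [0, 0, 0], -1],
  [[0, 0, 0.008], [0, 0, 0], -1],
  [[0, 0, 0.006], [0, 0, 0], -1],
  [[0, 0, 0.005], [0, 0, 0], -1],
  [[0, 0, 0.004], [0, 0, 0], -1],
  [[0, 0, 0.002], [0, 0, 0], -1],
  [[0, 0, 0], [0, 0, 0], -1],
])

```text
t: 33.2
eef_pos: [0.5612, 0.2986, 0.1828]
ee_rot: [3.141, -0.0, -2.454]
force: [-3.8, 2.7, 2.7]
width: 0.0532
```

Emit:
step_arm([
  [[0, 0, 0], [0, 0, 0], 0.5],
  [[0, 0, 0], [0, 0, 0], 0.5],
  [[0, 0, 0], [0, 0, 0], 0.5],
  [[0, 0, 0], [0, 0, 0], 0.5],
  [[0, 0, 0], [0, 0, 0], 0.5],
  [[0, 0, 0], [0, 0, 0], 0.5],
  [[0, 0, 0], [0, 0, 0], 0.5],
  [[0, 0, 0], [0, 0, 0], 0.5],
])

```text
t: 34.0
eef_pos: [0.5598, 0.2967, 0.182]
ee_rot: [3.141, -0.005, -2.455]
force: [-6.8, -2.2, 2.4]
width: 0.0657
```

```bash
python3 - <<'E'
from h import *
plan(.566,.297,.183,39.5)
s,p,d=grab('wrist','w12')
E
```

```text
t34.0 pos [0.5598 0.2967 0.182 ] yaw -140.64 tilt [ 0.01 -0.28 -0.14] q6 -0.11 F [-6.8 -2.2  2.4] w 0.0657
  TURN about tool z -0.14 deg ; then SHIFT tool mm [-5.  -3.8 -1. ] ; shift in present axes mm [-5.  -3.8 -1. ]
```

View pics/w12.png

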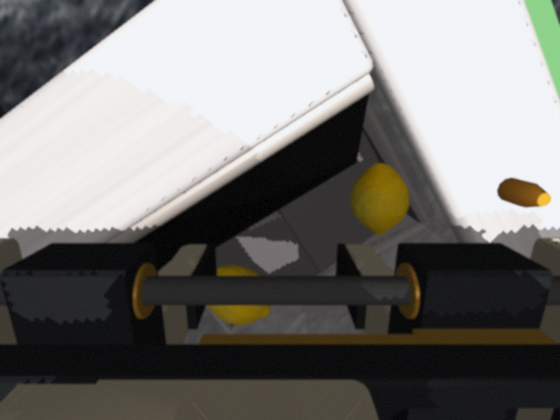

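```bash
python3 - <<'E'
from h import *
s,p,d=grab('wrist','w13');P=depthpts('wrist',s,d)
h=cv2.cvtColor(p,cv2.COLOR_RGB2HSV);m=(h[...,0]>18)&(h[...,0]<36)&(h[...,1]>150)&(h[...,2]>70)
for c in comps(m,150): 
    v,u=np.nonzero(c);print(u.mean(),v.mean(),np.round(np.percentile(P[c],[2,50,98],axis=0),3).tolist())
E
```

```text
380.35616438356163 197.98835616438356 [[0.467, 0.207, 0.053], [0.495, 0.231, 0.069], [0.514, 0.256, 0.076]]
234.00931677018633 271.0124223602484 [[0.531, 0.368, 0.046], [0.549, 0.375, 0.057], [0.561, 0.386, 0.065]]
415.6975308641975 293.9259259259259 [[0.549, 0.246, 0.264], [0.553, 0.249, 0.267], [0.556, 0.254, 0.269]]
239.93624161073825 312.586129753915 [[0.499, 0.281, 0.066], [0.523, 0.395, 0.08], [0.589, 0.413, 0.263]]
```

Both lemons lie on the hopper floor, with tops at 0.07–0.08 m. Retreating, then on to lemon C.

Emit:
step_arm([
  [[0, 0, -0.005], [0, 0, 0], 0.5],
  [[0, 0, -0.01], [0, 0, 0], 0.5],
  [[0, 0, -0.015], [0, 0, 0], 0.5],
  [[0, 0, -0.03], [0, 0, 0], 1],
  [[0, 0, -0.04], [0, 0, 0], 1],
  [[0, 0, -0.04], [0, 0, 0], 1],
  [[0, 0, -0.03], [0, 0, 0], 1],
  [[0, 0, 0], [0, 0, 0], 1],
])

```text
t: 34.9
eef_pos: [0.5633, 0.2987, 0.3582]
ee_rot: [-3.14, 0.008, -2.454]
force: [-0.2, 0.2, 0.1]
width: 0.0876
```

```bash
python3 - <<'E'
from h import *
s,p,d=grab('top','t14');lemons('top',s,p,d)
P=depthpts('top',s,d);
plan(.578,-.324,.17,23+90)
grab('wrist','w14')
E
```

```text
lem px 121 144 n105 xy [0.8462 0.4385] ztop 0.038 axis 141 ext [0.048 0.105] r 0.953
lem px 361 227 n293 xy [ 0.5777 -0.3243] ztop 0.053 axis -157 ext [0.055 0.068] r 0.663
lem px 361 274 n360 xy [ 0.4326 -0.3174] ztop 0.058 axis -144 ext [0.057 0.077] r 0.537
t35.0 pos [0.5624 0.2985 0.3552] yaw -140.63 tilt [ -0.17   0.2  -73.63] q6 -0.11 F [0.1 0.5 0.1] w 0.0874
  TURN about tool z -73.63 deg ; then SHIFT tool mm [579.2 228.8 185.2] ; shift in present axes mm [ 383.6 -491.1  183.7]
```

View pics/w14.png

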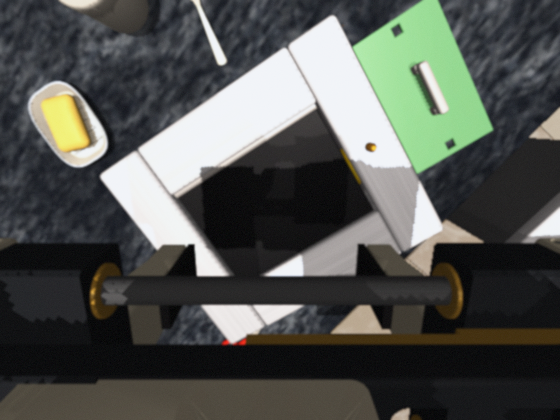

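View pics/t14.png

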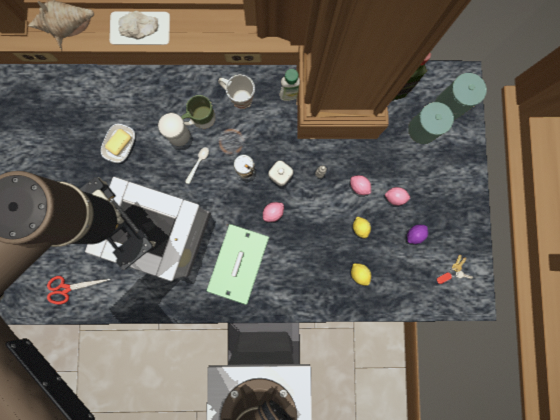

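The flap is shut, two lemons are in, and C (361,227) and D (361,274) remain unmoved.

Emit:
step_arm([
  [[0.015, -0.019, 0], [0, 0, 0], 1],
  [[0.025, -0.032, 0], [0, 0, 0], 1],
  [[0.027, -0.0345, 0], [0, 0, 0], 1],
  [[0.027, -0.0345, 0], [0, 0, 0], 1],
  [[0.027, -0.0345, 0], [0, 0, 0], 1],
  [[0.027, -0.0345, 0], [0, 0, 0], 1],
  [[0.027, -0.0345, 0], [0, 0, 0], 1],
  [[0.027, -0.0345, 0], [0, 0, 0], 1],
])

```text
t: 35.8
eef_pos: [0.568, -0.0317, 0.3517]
ee_rot: [3.141, -0.002, -2.454]
force: [1.2, -0.8, -0.1]
width: 0.088
```

Emit:
step_arm([
  [[0.027, -0.0345, 0], [0, 0, 0], 1],
  [[0.027, -0.0345, 0], [0, 0, 0], 1],
  [[0.027, -0.0345, 0], [0, 0, 0], 1],
  [[0.027, -0.0345, 0], [0, 0, 0], 1],
  [[0.027, -0.0345, 0], [0, 0, 0], 1],
  [[0.027, -0.0345, 0], [0, 0, 0], 1],
  [[0.02, -0.026, 0], [0, 0, -8], 1],
  [[0, 0, 0.01], [0, 0, -8], 1],
])

```text
t: 36.6
eef_pos: [0.5751, -0.3293, 0.3413]
ee_rot: [3.14, -0.002, -2.174]
force: [0.4, -0.2, -0.7]
width: 0.0874
```

Emit:
step_arm([
  [[0, 0, 0.02], [0, 0, -8], 1],
  [[0, 0, 0.02], [0, 0, -8], 1],
  [[0, 0, 0.02], [0, 0, -8], 1],
  [[0, 0, 0.02], [0, 0, -8], 1],
  [[0, 0, 0.02], [0, 0, -8], 1],
  [[0, 0, 0.02], [0, 0, -8], 1],
  [[0, 0, 0.02], [0, 0, -8], 1],
  [[0, 0, 0.01], [0, 0, 0], 1],
])

```text
t: 37.4
eef_pos: [0.5741, -0.3247, 0.1895]
ee_rot: [3.138, 0.003, -1.196]
force: [-0.6, -0.6, -0.1]
width: 0.0875
```

```bash
python3 - <<'E'
from h import *
s,p,d=grab('wrist','w15');lemons('wrist',s,p,d)
plan(.578,-.3245,.008,23+90)
E
```

```text
lem px 276 189 n2589 xy [ 0.5788 -0.3246] ztop 0.050 axis -159 ext [0.053 0.069] r 0.664
lem px 219 274 n86 xy [ 0.5252 -0.3002] ztop 0.268 axis 111 ext [0.005 0.014] r 0.605
lem px 225 316 n1151 xy [ 0.4938 -0.3158] ztop 0.271 axis 112 ext [0.028 0.038] r 0.586
t37.5 pos [ 0.574  -0.3245  0.1887] yaw -68.82 tilt [ 0.26  0.23 -1.82] q6 2.16 F [-0.8  0.5 -2.1] w 0.0875
  TURN about tool z -1.82 deg ; then SHIFT tool mm [  1.6  -3.7 180.7] ; shift in present axes mm [  2.2  -4.5 180.7]
```

View pics/w15.png

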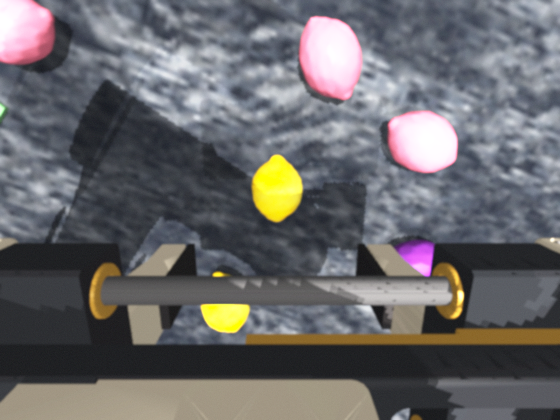

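Lemon C is at (276,189), aligned with the jaws and matching the earlier fix. Descending.

Emit:
step_arm([
  [[0.002, -0.005, 0.015], [0, 0, -1.8], 1],
  [[0, 0, 0.03], [0, 0, 0], 1],
  [[0, 0, 0.035], [0, 0, 0], 1],
  [[0, 0, 0.035], [0, 0, 0], 1],
  [[0, 0, 0.03], [0, 0, 0], 1],
  [[0, 0, 0.02], [0, 0, 0], 1],
  [[0, 0, 0.01], [0, 0, 0], 1],
  [[0, 0, 0.005], [0, 0, 0], 1],
])

```text
t: 38.25
eef_pos: [0.5818, -0.3249, 0.0122]
ee_rot: [3.141, 0.0, -1.166]
force: [0.4, 0.5, 0.3]
width: 0.0877
```

Emit:
step_arm([
  [[0, 0, 0], [0, 0, 0], -1],
  [[0, 0, 0], [0, 0, 0], -1],
  [[0, 0, 0], [0, 0, 0], -1],
  [[0, 0, 0], [0, 0, 0], -1],
  [[0, 0, 0], [0, 0, 0], -1],
  [[0, 0, 0], [0, 0, 0], -1],
  [[0, 0, 0], [0, 0, 0], -1],
  [[0, 0, 0], [0, 0, 0], -1],
], grip_force=20)

```text
t: 39.05
eef_pos: [0.582, -0.3249, 0.0136]
ee_rot: [-3.141, -0.0, -1.166]
force: [-0.9, 1.6, 5.8]
width: 0.05
```

Emit:
step_arm([
  [[0, 0, -0.01], [0, 0, 0], -1],
  [[0, 0, -0.02], [0, 0, 0], -1],
  [[0, 0, -0.04], [0, 0, 0], -1],
  [[0, 0, -0.05], [0, 0, 0], -1],
  [[0, 0, -0.05], [0, 0, 0], -1],
  [[0, 0, -0.05], [0, 0, 0], -1],
  [[0, 0, -0.05], [0, 0, 0], -1],
  [[0, 0, -0.05], [0, 0, 0], -1],
])

```text
t: 39.85
eef_pos: [0.581, -0.3246, 0.3356]
ee_rot: [-3.141, 0.0, -1.166]
force: [2.1, -0.3, -1.4]
width: 0.0503
```

```bash
python3 - <<'E'
from h import *
plan(.566-.005,.297+.0016,.345,39.5)
s,p,d=grab('wrist','w16')
E
```

```text
t39.9 pos [ 0.581  -0.3246  0.3356] yaw -66.80 tilt [-2.00e-02  2.00e-02  7.37e+01] q6 2.19 F [ 2.1 -0.3 -1.4] w 0.0503
  TURN about tool z 73.70 deg ; then SHIFT tool mm [-381.   493.6   -9.4] ; shift in present axes mm [-580.7 -227.1   -9.2]
```

View pics/w16.png

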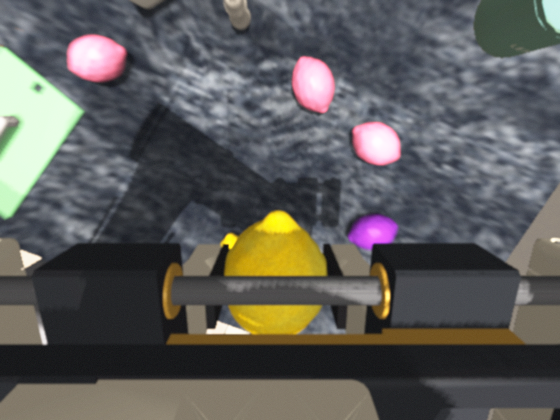

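Lemon C is held, so I'll carry it over.

Emit:
step_arm([
  [[-0.02, -0.008, -0.01], [0, 0, 0], -1],
  [[-0.0375, -0.0147, 0], [0, 0, 0], -1],
  [[-0.0375, -0.0147, 0], [0, 0, 0], -1],
  [[-0.0375, -0.0147, 0], [0, 0, 0], -1],
  [[-0.0375, -0.0147, 0], [0, 0, 0], -1],
  [[-0.0375, -0.0147, 0], [0, 0, 0], -1],
  [[-0.0375, -0.0147, 0], [0, 0, 0], -1],
  [[-0.0375, -0.0147, 0], [0, 0, 0], -1],
])

```text
t: 40.7
eef_pos: [0.5717, -0.0199, 0.3431]
ee_rot: [-3.142, 0.0, -1.166]
force: [1.6, 0.1, -1.2]
width: 0.0502
```

Emit:
step_arm([
  [[-0.0375, -0.0147, 0], [0, 0, 0], -1],
  [[-0.0375, -0.0147, 0], [0, 0, 0], -1],
  [[-0.0375, -0.0147, 0], [0, 0, 0], -1],
  [[-0.0375, -0.0147, 0], [0, 0, 0], -1],
  [[-0.0375, -0.0147, 0], [0, 0, 0], -1],
  [[-0.0375, -0.0147, 0], [0, 0, 0], -1],
  [[-0.0375, -0.0147, 0], [0, 0, 0], -1],
  [[-0.036, -0.013, 0], [0, 0, 8.2], -1],
])

```text
t: 41.5
eef_pos: [0.5607, 0.3002, 0.3429]
ee_rot: [3.141, 0.0, -1.31]
force: [0.4, -0.4, -1.3]
width: 0.0503
```

Emit:
step_arm([
  [[0, 0, 0], [0, 0, 8.2], -1],
  [[0, 0, 0], [0, 0, 8.2], -1],
  [[0, 0, 0], [0, 0, 8.2], -1],
  [[0, 0, 0], [0, 0, 8.2], -1],
  [[0, 0, 0], [0, 0, 8.2], -1],
  [[0, 0, 0], [0, 0, 8.2], -1],
  [[0, 0, 0], [0, 0, 8.2], -1],
  [[0, 0, 0], [0, 0, 8.1], -1],
])

```text
t: 42.3
eef_pos: [0.561, 0.2983, 0.3428]
ee_rot: [3.141, -0.001, -2.458]
force: [0.1, 0.5, -1.7]
width: 0.0502
```

```bash
python3 - <<'E'
from h import *
s,p,d=grab('wrist','w17')
plan(.566-.005,.297+.0016,.183,39.5)
E
```

```text
t42.4 pos [0.561  0.2983 0.3428] yaw -141.34 tilt [ 0.01 -0.03 -0.84] q6 -0.12 F [-0.8  0.1 -1.1] w 0.0505
  TURN about tool z -0.84 deg ; then SHIFT tool mm [ -0.2   0.3 159.8] ; shift in present axes mm [ -0.3   0.2 159.8]
```

View pics/w17.png

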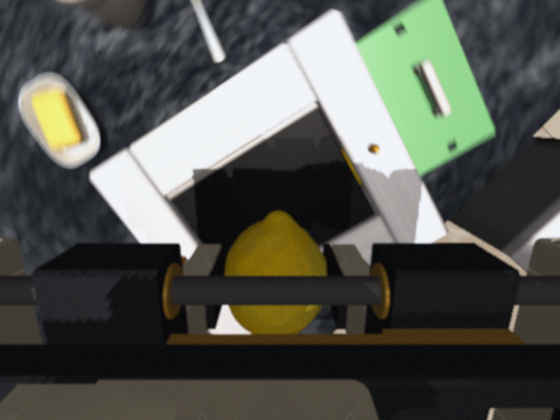

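Lemon C is centred over the flap. Lowering.

Emit:
step_arm([
  [[0, 0, 0.015], [0, 0, -0.8], -1],
  [[0, 0, 0.025], [0, 0, 0], -1],
  [[0, 0, 0.02], [0, 0, 0], -1],
  [[0, 0, 0.015], [0, 0, 0], -1],
  [[0, 0, 0.01], [0, 0, 0], -1],
  [[0, 0, 0.01], [0, 0, 0], -1],
  [[0, 0, 0.01], [0, 0, 0], -1],
  [[0, 0, 0.01], [0, 0, 0], -1],
])

```text
t: 43.15
eef_pos: [0.5623, 0.2991, 0.2288]
ee_rot: [-3.141, 0.003, -2.437]
force: [0.5, 0.5, 5.0]
width: 0.0503
```

Emit:
step_arm([
  [[0, 0, 0.01], [0, 0, 0], -1],
  [[0, 0, 0.01], [0, 0, 0], -1],
  [[0, 0, 0.008], [0, 0, 0], -1],
  [[0, 0, 0.006], [0, 0, 0], -1],
  [[0, 0, 0.005], [0, 0, 0], -1],
  [[0, 0, 0.004], [0, 0, 0], -1],
  [[0, 0, 0.002], [0, 0, 0], -1],
  [[0, 0, 0], [0, 0, 0], -1],
])

```text
t: 43.95
eef_pos: [0.5609, 0.2986, 0.1826]
ee_rot: [3.141, -0.001, -2.438]
force: [-3.3, 1.6, 2.5]
width: 0.0502
```

Emit:
step_arm([
  [[0, 0, 0], [0, 0, 0], 0.5],
  [[0, 0, 0], [0, 0, 0], 0.5],
  [[0, 0, 0], [0, 0, 0], 0.5],
  [[0, 0, 0], [0, 0, 0], 0.5],
  [[0, 0, 0], [0, 0, 0], 0.5],
  [[0, 0, 0], [0, 0, 0], 0.5],
  [[0, 0, 0], [0, 0, 0], 0.5],
  [[0, 0, 0], [0, 0, 0], 0.5],
])

```text
t: 44.75
eef_pos: [0.5596, 0.2969, 0.1819]
ee_rot: [3.141, -0.005, -2.439]
force: [-6.7, -1.8, 1.4]
width: 0.0655
```

```bash
cat > w.py <<'E'
from h import *
s,p,d=grab('wrist',sys.argv[1]);P=depthpts('wrist',s,d)
h=cv2.cvtColor(p,cv2.COLOR_RGB2HSV);m=(h[...,0]>18)&(h[...,0]<36)&(h[...,1]>150)&(h[...,2]>70)
for c in comps(m,150): 
    v,u=np.nonzero(c);print(u.mean(),v.mean(),np.round(np.percentile(P[c],[2,50,98],axis=0),3).tolist())
E
python3 w.py w18
```

```text
366.9897594665396 196.81900452488688 [[0.467, 0.208, 0.054], [0.503, 0.238, 0.072], [0.544, 0.268, 0.088]]
233.4297994269341 270.6017191977077 [[0.529, 0.368, 0.046], [0.549, 0.374, 0.058], [0.56, 0.385, 0.066]]
136.30434782608697 294.0807453416149 [[0.604, 0.293, 0.262], [0.608, 0.296, 0.267], [0.612, 0.301, 0.268]]
238.553216374269 312.293567251462 [[0.499, 0.281, 0.066], [0.523, 0.395, 0.08], [0.589, 0.413, 0.263]]
```

View pics/w18.png

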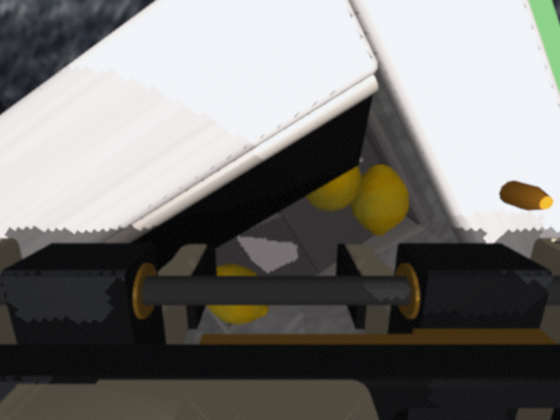

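Three lemons are inside, at (335,185), (381,200) and (238,295). Retreating for lemon D.

Emit:
step_arm([
  [[0, 0, -0.005], [0, 0, 0], 0.5],
  [[0, 0, -0.01], [0, 0, 0], 0.5],
  [[0, 0, -0.015], [0, 0, 0], 0.5],
  [[0, 0, -0.03], [0, 0, 0], 1],
  [[0, 0, -0.04], [0, 0, 0], 1],
  [[0, 0, -0.04], [0, 0, 0], 1],
  [[0, 0, -0.03], [0, 0, 0], 1],
  [[0, 0, 0], [0, 0, 0], 1],
])

```text
t: 45.6
eef_pos: [0.5632, 0.2989, 0.3582]
ee_rot: [-3.14, 0.008, -2.439]
force: [-0.8, 0.4, -0.8]
width: 0.0874
```

```bash
python3 - <<'E'
from h import *
s,p,d=grab('top','t19');lemons('top',s,p,d)
plan(.4325,-.3175,.17,36+90)
E
```

```text
lem px 121 144 n101 xy [0.8476 0.438 ] ztop 0.032 axis 143 ext [0.043 0.103] r 0.954
lem px 361 274 n360 xy [ 0.4326 -0.3176] ztop 0.058 axis -144 ext [0.058 0.076] r 0.537
t45.6 pos [0.5623 0.2988 0.3553] yaw -139.73 tilt [ -0.2    0.19 -85.73] q6 -0.09 F [-1.1  0.1 -0.7] w 0.0877
  TURN about tool z -85.73 deg ; then SHIFT tool mm [422.3 467.2 185.3] ; shift in present axes mm [ 498.2 -386.2  183.2]
```

View pics/t19.png

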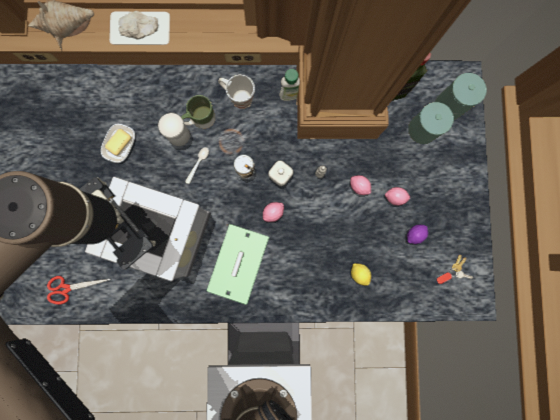

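Only lemon D remains on the worktop, at (361,274), unmoved.

Emit:
step_arm([
  [[0.016, -0.012, 0], [0, 0, 0], 1],
  [[0.03, -0.024, 0], [0, 0, 0], 1],
  [[0.032, -0.025, 0], [0, 0, 0], 1],
  [[0.032, -0.025, 0], [0, 0, 0], 1],
  [[0.032, -0.025, 0], [0, 0, 0], 1],
  [[0.032, -0.025, 0], [0, 0, 0], 1],
  [[0.032, -0.025, 0], [0, 0, 0], 1],
  [[0.032, -0.025, 0], [0, 0, 0], 1],
])

```text
t: 46.45
eef_pos: [0.4986, 0.0005, 0.3517]
ee_rot: [3.141, -0.002, -2.438]
force: [0.3, -0.3, 0.4]
width: 0.0872
```

Emit:
step_arm([
  [[0.032, -0.025, 0], [0, 0, 0], 1],
  [[0.032, -0.025, 0], [0, 0, 0], 1],
  [[0.032, -0.025, 0], [0, 0, 0], 1],
  [[0.032, -0.025, 0], [0, 0, 0], 1],
  [[0.032, -0.025, 0], [0, 0, 0], 1],
  [[0.032, -0.025, 0], [0, 0, 0], 1],
  [[0.032, -0.025, 0], [0, 0, 0], 1],
  [[0.032, -0.025, 0], [0, 0, 0], 1],
])

```text
t: 47.25
eef_pos: [0.4324, -0.3171, 0.3517]
ee_rot: [3.14, -0.001, -2.439]
force: [1.4, 0.2, 0.9]
width: 0.0872
```

Emit:
step_arm([
  [[0.006, -0.002, 0], [0, 0, 8], 1],
  [[0, 0, 0.01], [0, 0, 8], 1],
  [[0, 0, 0.02], [0, 0, 8], 1],
  [[0, 0, 0.02], [0, 0, 8], 1],
  [[0, 0, 0.02], [0, 0, 8], 1],
  [[0, 0, 0.02], [0, 0, 8], 1],
  [[0, 0, 0.02], [0, 0, 8], 1],
  [[0, 0, 0.02], [0, 0, 8], 1],
])

```text
t: 48.05
eef_pos: [0.4293, -0.3207, 0.2209]
ee_rot: [-3.141, -0.002, 2.722]
force: [-0.5, -0.2, -0.1]
width: 0.0877
```

Emit:
step_arm([
  [[0, 0, 0.02], [0, 0, 8], 1],
  [[0, 0, 0.01], [0, 0, 8], 1],
  [[0, 0, 0], [0, 0, 8], 1],
  [[0, 0, 0], [0, 0, 6.3], 1],
  [[0, 0, 0], [0, 0, 0], 1],
  [[0, 0, 0], [0, 0, 0], 1],
  [[0, 0, 0], [0, 0, 0], 1],
  [[0, 0, 0], [0, 0, 0], 1],
])

```text
t: 48.85
eef_pos: [0.4307, -0.3208, 0.193]
ee_rot: [-3.142, -0.0, 2.201]
force: [-0.3, 0.2, 0.1]
width: 0.0879
```

```bash
python3 - <<'E'
from h import *
s,p,d=grab('wrist','w20');lemons('wrist',s,p,d)
plan(.4325,-.3175,.01,36+90)
E
```

```text
lem px 9 24 n516 xy [ 0.4547 -0.6305] ztop 0.004 axis 49 ext [0.024 0.031] r 0.777
lem px 19 16 n77 xy [ 0.4256 -0.5631] ztop 0.171 axis 64 ext [0.004 0.014] r 0.706
lem px 240 190 n2991 xy [ 0.4529 -0.3537] ztop 0.055 axis -150 ext [0.056 0.076] r 0.575
t48.9 pos [ 0.4308 -0.3208  0.193 ] yaw 126.06 tilt [-0.   -0.    0.06] q6 -0.67 F [-0.6 -0.4 -0.1] w 0.0875
  TURN about tool z 0.06 deg ; then SHIFT tool mm [  1.7   3.3 183. ] ; shift in present axes mm [  1.6   3.4 183. ]
```

View pics/w20.png

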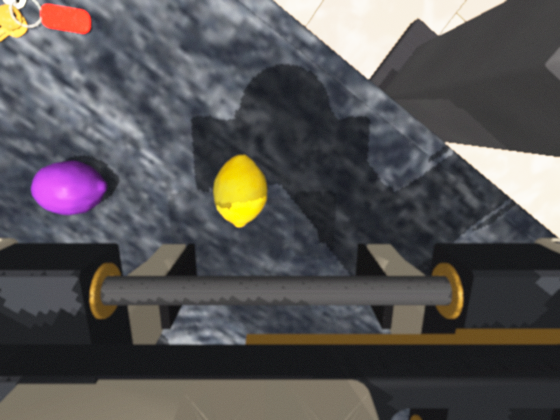

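Lemon D has been knocked: it's now at (240,190) in the wrist view, about (0.453,-0.354). I'll look again to confirm it's at rest.

```bash
python3 - <<'E'
from h import *
s,p,d=grab('top','t21');lemons('top',s,p,d)
s,p,d=grab('wrist','w21');l=lemons('wrist',s,p,d)
plan(.453,-.354,.01,30.5+90)
h=cv2.cvtColor(p,cv2.COLOR_RGB2HSV);m=(h[...,0]>125)&(h[...,0]<165)&(h[...,1]>100)
P=depthpts('wrist',s,d)
for c in comps(m,300): print('purple',np.round(np.percentile(P[c],[2,50,98],axis=0),3).tolist())
E
```

```text
lem px 121 144 n117 xy [0.8473 0.4398] ztop 0.033 axis 142 ext [0.048 0.105] r 0.955
lem px 9 24 n513 xy [ 0.4547 -0.6305] ztop 0.005 axis 50 ext [0.024 0.031] r 0.777
lem px 19 16 n79 xy [ 0.4422 -0.6253] ztop 0.005 axis 64 ext [0.006 0.019] r 0.766
lem px 240 190 n2993 xy [ 0.4529 -0.3536] ztop 0.054 axis -150 ext [0.057 0.076] r 0.575
t49.0 pos [ 0.4309 -0.3208  0.1931] yaw 126.04 tilt [0.01 0.01 5.54] q6 -0.67 F [-0.4  0.  -0.2] w 0.0874
  TURN about tool z 5.54 deg ; then SHIFT tool mm [-39.8   2.1 183.1] ; shift in present axes mm [-39.8  -1.7 183.1]
purple [[0.527, -0.525, -0.001], [0.545, -0.493, 0.045], [0.577, -0.469, 0.054]]
```

Emit:
step_arm([
  [[0, 0, 0], [0, 0, 5.5], 1],
  [[-0.02, 0.001, 0], [0, 0, 0], 1],
  [[-0.02, 0.001, 0.01], [0, 0, 0], 1],
  [[0, 0, 0.03], [0, 0, 0], 1],
  [[0, 0, 0.03], [0, 0, 0], 1],
  [[0, 0, 0.02], [0, 0, 0], 1],
  [[0, 0, 0], [0, 0, 0], 1],
  [[0, 0, 0], [0, 0, 0], 1],
])

```text
t: 49.8
eef_pos: [0.4532, -0.3544, 0.1035]
ee_rot: [-3.141, 0.0, 2.104]
force: [1.1, 0.1, 0.5]
width: 0.0878
```

```bash
python3 - <<'E'
from h import *
s,p,d=grab('wrist','w22');l=lemons('wrist',s,p,d)
plan(.453,-.354,.01,30.5+90)
E
```

```text
lem px 279 217 n5283 xy [ 0.4529 -0.3535] ztop 0.054 axis -149 ext [0.056 0.076] r 0.575
lem px 459 297 n148 xy [ 0.4232 -0.248 ] ztop 0.190 axis -141 ext [0.004 0.03 ] r 0.491
lem px 92 295 n104 xy [ 0.5324 -0.4356] ztop 0.190 axis -161 ext [0.003 0.022] r 0.688
t49.9 pos [ 0.4537 -0.3546  0.1042] yaw 120.54 tilt [0.03 0.07 0.04] q6 -0.71 F [0.8 0.6 1.3] w 0.0879
  TURN about tool z 0.04 deg ; then SHIFT tool mm [ 0.9 -0.3 94.2] ; shift in present axes mm [ 1.  -0.3 94.2]
```

View pics/w22.png

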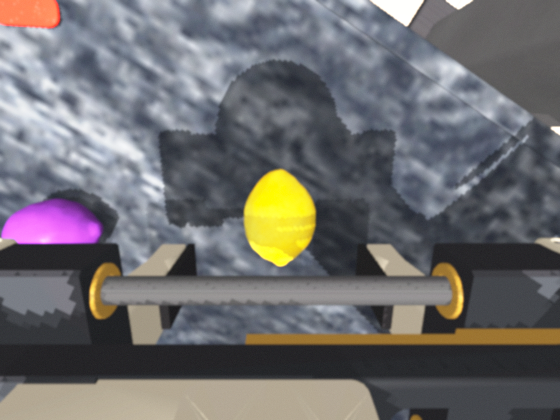

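Lemon D is centred at (279,217) and at rest. Descending and gripping.

Emit:
step_arm([
  [[0.001, 0, 0.015], [0, 0, 0], 1],
  [[0, 0, 0.02], [0, 0, 0], 1],
  [[0, 0, 0.02], [0, 0, 0], 1],
  [[0, 0, 0.02], [0, 0, 0], 1],
  [[0, 0, 0.012], [0, 0, 0], 1],
  [[0, 0, 0.006], [0, 0, 0], 1],
  [[0, 0, 0], [0, 0, 0], 1],
  [[0, 0, 0], [0, 0, 0], -1],
])

```text
t: 50.65
eef_pos: [0.4531, -0.3537, 0.011]
ee_rot: [3.141, 0.001, 2.103]
force: [0.7, -0.1, 0.6]
width: 0.0837
```

Emit:
step_arm([
  [[0, 0, 0], [0, 0, 0], -1],
  [[0, 0, 0], [0, 0, 0], -1],
  [[0, 0, 0], [0, 0, 0], -1],
  [[0, 0, 0], [0, 0, 0], -1],
  [[0, 0, 0], [0, 0, 0], -1],
  [[0, 0, 0], [0, 0, 0], -1],
  [[0, 0, 0], [0, 0, 0], -1],
  [[0, 0, 0], [0, 0, 0], -1],
], grip_force=20)

```text
t: 51.45
eef_pos: [0.4526, -0.3535, 0.0103]
ee_rot: [3.141, 0.0, 2.103]
force: [-0.3, 0.5, 5.8]
width: 0.0535
```

Emit:
step_arm([
  [[0, 0, -0.01], [0, 0, 0], -1],
  [[0, 0, -0.02], [0, 0, 0], -1],
  [[0, 0, -0.04], [0, 0, 0], -1],
  [[0, 0, -0.05], [0, 0, 0], -1],
  [[0, 0, -0.05], [0, 0, 0], -1],
  [[0, 0, -0.05], [0, 0, 0], -1],
  [[0, 0, -0.05], [0, 0, 0], -1],
  [[0, 0, -0.05], [0, 0, 0], -1],
])

```text
t: 52.25
eef_pos: [0.4517, -0.353, 0.3327]
ee_rot: [3.141, 0.0, 2.103]
force: [0.9, 0.1, -0.4]
width: 0.0534
```

```bash
python3 - <<'E'
from h import *
s,p,d=grab('wrist','w23')
plan(.561,.2986,.345,39.5)
E
```

```text
t52.3 pos [ 0.4539 -0.3554  0.3423] yaw 120.54 tilt [ 0.71  0.35 81.04] q6 -0.72 F [ 2.1 -3.  12.1] w 0.0536
  TURN about tool z 81.04 deg ; then SHIFT tool mm [ 498.7 -436.5   -2.7] ; shift in present axes mm [508.8 424.6  -6.6]
```

View pics/w23.png

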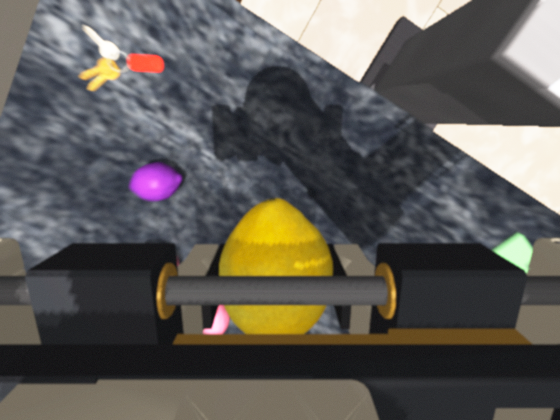

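Lemon D is held. The shorter turn would run the last joint near its limit, so I'll turn -99° instead.

Emit:
step_arm([
  [[0.015, 0.0125, -0.005], [0, 0, 0], -1],
  [[0.03, 0.025, 0], [0, 0, 0], -1],
  [[0.031, 0.026, 0], [0, 0, 0], -1],
  [[0.031, 0.026, 0], [0, 0, 0], -1],
  [[0.031, 0.026, 0], [0, 0, 0], -1],
  [[0.031, 0.026, 0], [0, 0, 0], -1],
  [[0.031, 0.026, 0], [0, 0, 0], -1],
  [[0.031, 0.026, 0], [0, 0, 0], -1],
])

```text
t: 53.1
eef_pos: [0.5015, -0.0545, 0.3352]
ee_rot: [3.141, -0.0, 2.103]
force: [0.2, 0.7, -1.0]
width: 0.0534
```

Emit:
step_arm([
  [[0.031, 0.026, 0], [0, 0, 0], -1],
  [[0.031, 0.026, 0], [0, 0, 0], -1],
  [[0.031, 0.026, 0], [0, 0, 0], -1],
  [[0.031, 0.026, 0], [0, 0, 0], -1],
  [[0.031, 0.026, 0], [0, 0, 0], -1],
  [[0.031, 0.026, 0], [0, 0, 0], -1],
  [[0.031, 0.026, 0], [0, 0, 0], -1],
  [[0.031, 0.025, 0], [0, 0, 0], -1],
])

```text
t: 53.9
eef_pos: [0.5542, 0.2642, 0.335]
ee_rot: [-3.141, -0.0, 2.103]
force: [0.6, -0.7, -1.4]
width: 0.053
```

Emit:
step_arm([
  [[0.028, 0.022, 0], [0, 0, -8.2], -1],
  [[0, 0, 0], [0, 0, -8.2], -1],
  [[0, 0, 0], [0, 0, -8.2], -1],
  [[0, 0, 0], [0, 0, -8.2], -1],
  [[0, 0, 0], [0, 0, -8.2], -1],
  [[0, 0, 0], [0, 0, -8.2], -1],
  [[0, 0, 0], [0, 0, -8.2], -1],
  [[0, 0, 0], [0, 0, -8.2], -1],
])

```text
t: 54.7
eef_pos: [0.5588, 0.2977, 0.3348]
ee_rot: [-3.141, -0.001, -3.029]
force: [0.1, 0.3, -0.8]
width: 0.0535
```

Emit:
step_arm([
  [[0, 0, 0], [0, 0, -8.2], -1],
  [[0, 0, 0], [0, 0, -8.2], -1],
  [[0, 0, 0], [0, 0, -8.2], -1],
  [[0, 0, 0], [0, 0, -8.2], -1],
  [[0, 0, 0], [0, 0, 0], -1],
  [[0, 0, 0], [0, 0, 0], -1],
  [[0, 0, 0], [0, 0, 0], -1],
  [[0, 0, 0], [0, 0, 0], -1],
])

```text
t: 55.5
eef_pos: [0.5591, 0.2979, 0.335]
ee_rot: [3.142, -0.0, -2.465]
force: [0.1, 0.3, -0.8]
width: 0.0532
```

```bash
python3 - <<'E'
from h import *
s,p,d=grab('wrist','w24')
plan(.561,.2986,.183,39.5)
E
```

```text
t55.5 pos [0.5591 0.2979 0.335 ] yaw -141.19 tilt [ 0.   -0.01 -0.69] q6 -0.12 F [-0.3  0.1 -1.2] w 0.0535
  TURN about tool z -0.69 deg ; then SHIFT tool mm [ -1.9  -0.7 152. ] ; shift in present axes mm [ -1.9  -0.6 152. ]
```

View pics/w24.png

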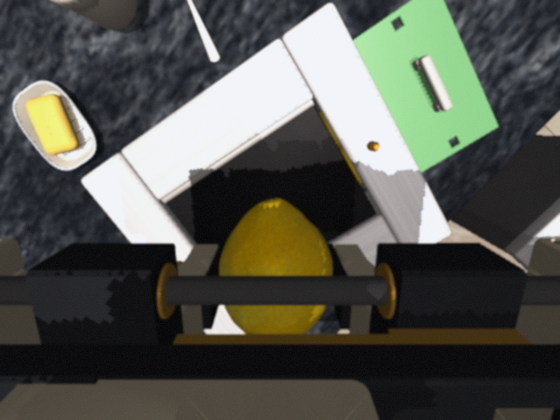

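Lemon D is centred over the flap. Lowering.

Emit:
step_arm([
  [[-0.002, -0.001, 0.015], [0, 0, -0.7], -1],
  [[0, 0, 0.02], [0, 0, 0], -1],
  [[0, 0, 0.02], [0, 0, 0], -1],
  [[0, 0, 0.012], [0, 0, 0], -1],
  [[0, 0, 0.01], [0, 0, 0], -1],
  [[0, 0, 0.01], [0, 0, 0], -1],
  [[0, 0, 0.01], [0, 0, 0], -1],
  [[0, 0, 0.01], [0, 0, 0], -1],
])

```text
t: 56.35
eef_pos: [0.5623, 0.2993, 0.2288]
ee_rot: [-3.142, 0.004, -2.45]
force: [0.0, 2.6, 5.5]
width: 0.0531
```

Emit:
step_arm([
  [[0, 0, 0.01], [0, 0, 0], -1],
  [[0, 0, 0.01], [0, 0, 0], -1],
  [[0, 0, 0.008], [0, 0, 0], -1],
  [[0, 0, 0.006], [0, 0, 0], -1],
  [[0, 0, 0.005], [0, 0, 0], -1],
  [[0, 0, 0.004], [0, 0, 0], -1],
  [[0, 0, 0.002], [0, 0, 0], -1],
  [[0, 0, 0], [0, 0, 0], -1],
])

```text
t: 57.15
eef_pos: [0.5611, 0.2985, 0.1829]
ee_rot: [3.141, -0.0, -2.45]
force: [-3.1, 2.0, 3.6]
width: 0.0533
```

Emit:
step_arm([
  [[0, 0, 0], [0, 0, 0], 0.5],
  [[0, 0, 0], [0, 0, 0], 0.5],
  [[0, 0, 0], [0, 0, 0], 0.5],
  [[0, 0, 0], [0, 0, 0], 0.5],
  [[0, 0, 0], [0, 0, 0], 0.5],
  [[0, 0, 0], [0, 0, 0], 0.5],
  [[0, 0, 0], [0, 0, 0], 0.5],
  [[0, 0, 0], [0, 0, 0], 0.5],
])

```text
t: 57.95
eef_pos: [0.5596, 0.2967, 0.182]
ee_rot: [3.142, -0.005, -2.451]
force: [-5.8, -2.9, 3.5]
width: 0.0656
```

```bash
python3 w.py w25
```

```text
375.05977584059775 187.19750933997508 [[0.467, 0.195, 0.055], [0.502, 0.228, 0.069], [0.545, 0.256, 0.076]]
275.99357601713064 264.3442184154176 [[0.498, 0.273, 0.05], [0.528, 0.33, 0.079], [0.579, 0.383, 0.259]]
239.3080407701019 312.49263873159686 [[0.499, 0.281, 0.066], [0.523, 0.395, 0.08], [0.589, 0.413, 0.263]]
```

View pics/w25.png

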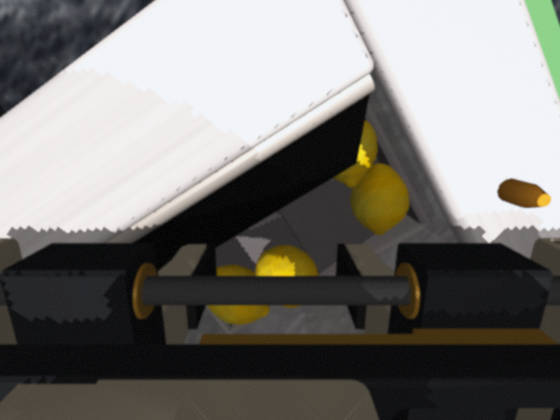

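All four lemons are in the hopper, two at each side. I'll retreat, then measure the shut flap and the cover's pose.

Emit:
step_arm([
  [[0, 0, -0.005], [0, 0, 0], 0.5],
  [[0, 0, -0.01], [0, 0, 0], 0.5],
  [[0, 0, -0.015], [0, 0, 0], 0.5],
  [[0, 0, -0.03], [0, 0, 0], 1],
  [[0, 0, -0.04], [0, 0, 0], 1],
  [[0, 0, -0.04], [0, 0, 0], 1],
  [[0, 0, -0.03], [0, 0, 0], 1],
  [[0, 0, 0], [0, 0, 0], 1],
])

```text
t: 58.8
eef_pos: [0.5632, 0.2987, 0.3581]
ee_rot: [-3.14, 0.008, -2.451]
force: [0.5, -0.4, 0.2]
width: 0.0873
```

```bash
cat > c.py <<'E'
from h import *
s,p,d=grab('top','t26');P=depthpts('top',s,d);h=cv2.cvtColor(p,cv2.COLOR_RGB2HSV)
lemons('top',s,p,d)
g=(h[...,0]>45)&(h[...,0]<75)&(h[...,1]>28)&(h[...,2]>120)&(P[...,2]<.02)&(P[...,2]>-.01)
g&=(np.hypot(P[...,0]-.467,P[...,1]-.066)<.16)
f=cv2.morphologyEx(g.astype(np.uint8),cv2.MORPH_CLOSE,np.ones((15,15)))
f=max(comps(f,500),key=lambda m:m.sum())
v,u=np.nonzero(f);W=np.array([ray('top',s,a,b,.006) for a,b in zip(u,v)])[:,:2].astype(np.float32)
print('cover',cv2.minAreaRect(W),W.mean(0),np.median(P[f][:,2]))
hd=(P[...,2]>.026)&(P[...,2]<.05)&(np.hypot(P[...,0]-.467,P[...,1]-.066)<.07)
for c in comps(hd,20):
    v,u=np.nonzero(c);W=np.array([ray('top',s,a,b,.038) for a,b in zip(u,v)])[:,:2].astype(np.float32)
    print('handle',len(u),u.mean(),v.mean(),cv2.minAreaRect(W),W.mean(0),np.percentile(P[c][:,2],[50,95]))
plan(.466,.066,.1,71.5)
s,p,d=grab('wrist','w26');P=depthpts('wrist',s,d)
f=(np.hypot(P[...,0]-.56,P[...,1]-.26)<.03);print('flap z',np.percentile(P[f][:,2],[10,50,90]))
E
python3 c.py
```

```text
lem px 121 144 n102 xy [0.8476 0.4381] ztop 0.033 axis 142 ext [0.046 0.104] r 0.954
cover ((0.4663485586643219, 0.0655939131975174), (0.13505683839321136, 0.22430789470672607), 71.35781860351562) [0.46530607 0.06592643] 0.005830823008010411
handle 123 236.4959349593496 263.5609756097561 ((0.46727731823921204, 0.06623755395412445), (0.013644578866660595, 0.07876137644052505), 71.72007751464844) [0.46701527 0.06629343] [0.03680582 0.0421742 ]
t58.9 pos [0.5623 0.2985 0.3552] yaw -140.43 tilt [ -0.08   0.22 -31.93] q6 -0.10 F [-0.1 -0.2 -0.2] w 0.0878
  TURN about tool z -31.93 deg ; then SHIFT tool mm [251.   17.5 255.2] ; shift in present axes mm [ 223.4 -117.9  254.3]
flap z [0.36962473 0.45376129 0.46470659]
```

View pics/w26.png

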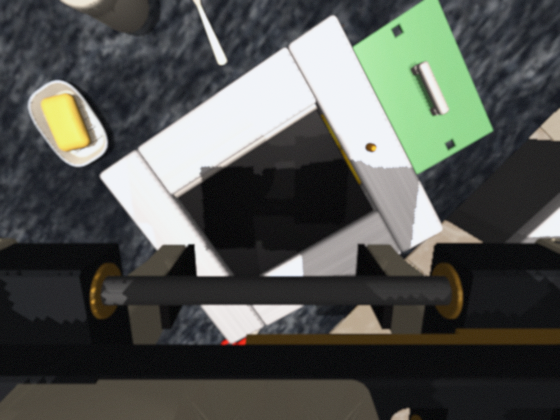

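The flap is shut and the worktop has no yellow lemons left. The cover's handle is at (0.467,0.066), axis 71.5°, exactly where I released it. Going to fetch it.

Emit:
step_arm([
  [[0.02, -0.011, 0], [0, 0, 0], 1],
  [[0.034, -0.018, 0], [0, 0, 0], 1],
  [[0.034, -0.018, 0], [0, 0, 0], 1],
  [[0.034, -0.018, 0], [0, 0, 0], 1],
  [[0.034, -0.018, 0], [0, 0, 0], 1],
  [[0.034, -0.018, 0], [0, 0, 0], 1],
  [[0.033, -0.017, 0], [0, 0, 0], 1],
  [[0, 0, 0], [0, 0, -8], 1],
])

```text
t: 59.7
eef_pos: [0.4626, 0.062, 0.3523]
ee_rot: [3.141, -0.001, -2.312]
force: [0.8, 0.4, 0.5]
width: 0.0873
```

Emit:
step_arm([
  [[0, 0, 0.02], [0, 0, -8], 1],
  [[0, 0, 0.03], [0, 0, -8], 1],
  [[0, 0, 0.03], [0, 0, -8], 1],
  [[0, 0, 0.03], [0, 0, 0], 1],
  [[0, 0, 0.03], [0, 0, 0], 1],
  [[0, 0, 0.03], [0, 0, 0], 1],
  [[0, 0, 0.02], [0, 0, 0], 1],
  [[0, 0, 0], [0, 0, 0], 1],
])

```text
t: 60.5
eef_pos: [0.4619, 0.0638, 0.1592]
ee_rot: [3.136, -0.006, -1.893]
force: [-0.7, -0.2, 0.7]
width: 0.0875
```

```bash
python3 - <<'E'
from h import *
s,p,d=grab('wrist','w27')
plan(.4669,.0655,.0115,71.5)
E
```

```text
t60.5 pos [0.4633 0.0644 0.1612] yaw -108.42 tilt [ 0.18 -0.21  0.08] q6 0.69 F [ 1.1 -0.4  0.2] w 0.0876
  TURN about tool z 0.08 deg ; then SHIFT tool mm [ -2.2  -3.  149.7] ; shift in present axes mm [ -2.8  -3.5 149.7]
```

View pics/w27.png

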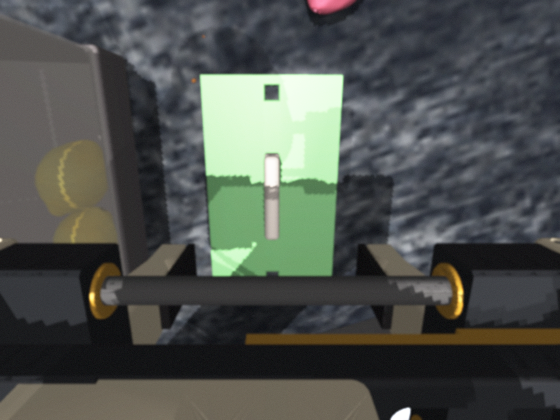

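The handle is at (272,195) between the fingers. Descending in two stages.

Emit:
step_arm([
  [[-0.002, -0.003, 0.02], [0, 0, 0], 1],
  [[0, 0, 0.03], [0, 0, 0], 1],
  [[0, 0, 0.03], [0, 0, 0], 1],
  [[0, 0, 0.02], [0, 0, 0], 1],
  [[0, 0, 0.01], [0, 0, 0], 1],
  [[0, 0, 0], [0, 0, 0], 1],
  [[0, 0, 0], [0, 0, 0], 1],
  [[0, 0, 0], [0, 0, 0], 1],
])

```text
t: 61.35
eef_pos: [0.4692, 0.0668, 0.0544]
ee_rot: [-3.14, 0.002, -1.892]
force: [-0.3, 0.2, 1.1]
width: 0.0874
```

```bash
python3 -c "
from h import *
plan(.4669,.0655,.0115,71.5)"
```

```text
t61.4 pos [0.4692 0.0668 0.0544] yaw -108.38 tilt [-0.1   0.09  0.12] q6 0.69 F [-0.3  0.2  1.1] w 0.0874
  TURN about tool z 0.12 deg ; then SHIFT tool mm [ 1.9  1.7 42.9] ; shift in present axes mm [ 2.   1.8 42.9]
```

Emit:
step_arm([
  [[0.001, 0.001, 0.015], [0, 0, 0], 1],
  [[0, 0, 0.015], [0, 0, 0], 1],
  [[0, 0, 0.008], [0, 0, 0], 1],
  [[0, 0, 0.004], [0, 0, 0], 1],
  [[0, 0, 0], [0, 0, 0], 1],
  [[0, 0, 0], [0, 0, 0], 1],
  [[0, 0, 0], [0, 0, 0], 1],
  [[0, 0, 0], [0, 0, 0], 1],
])

```text
t: 62.15
eef_pos: [0.4673, 0.0658, 0.0115]
ee_rot: [-3.141, 0.001, -1.892]
force: [-0.6, -0.5, -0.0]
width: 0.0873
```

```bash
python3 -c "
from h import *
plan(.4669,.0655,.0115,71.5)"
```

```text
t62.1 pos [0.4673 0.0658 0.0115] yaw -108.40 tilt [-0.03  0.04  0.1 ] q6 0.69 F [-0.6 -0.5 -0. ] w 0.0873
  TURN about tool z 0.10 deg ; then SHIFT tool mm [0.4 0.2 0. ] ; shift in present axes mm [0.4 0.3 0. ]
```

Emit:
step_arm([
  [[0, 0, 0], [0, 0, 0], -1],
  [[0, 0, 0], [0, 0, 0], -1],
  [[0, 0, 0], [0, 0, 0], -1],
  [[0, 0, 0], [0, 0, 0], -1],
  [[0, 0, 0], [0, 0, 0], -1],
  [[0, 0, 0], [0, 0, 0], -1],
  [[0, 0, 0], [0, 0, 0], -1],
  [[0, 0, 0], [0, 0, 0], -1],
], grip_force=45)

```text
t: 62.95
eef_pos: [0.4669, 0.0656, 0.011]
ee_rot: [3.142, -0.0, -1.892]
force: [-0.3, 0.5, 0.2]
width: 0.0289
```

Emit:
step_arm([
  [[0, 0, 0], [0, 0, 0], -1],
  [[0, 0, 0], [0, 0, 0], -1],
  [[0, 0, 0], [0, 0, 0], -1],
  [[0, 0, 0], [0, 0, 0], -1],
  [[0, 0, 0], [0, 0, 0], -1],
  [[0, 0, 0], [0, 0, 0], -1],
  [[0, 0, 0], [0, 0, 0], -1],
  [[0, 0, 0], [0, 0, 0], -1],
])

```text
t: 63.75
eef_pos: [0.467, 0.0656, 0.0111]
ee_rot: [3.142, 0.0, -1.892]
force: [-0.3, -0.3, 0.4]
width: 0.0135
```

Emit:
step_arm([
  [[0, 0, -0.01], [0, 0, 0], -1],
  [[0, 0, -0.02], [0, 0, 0], -1],
  [[0, 0, -0.04], [0, 0, 0], -1],
  [[0, 0, -0.05], [0, 0, 0], -1],
  [[0, 0, -0.05], [0, 0, 0], -1],
  [[0, 0, -0.05], [0, 0, 0], -1],
  [[0, 0, -0.05], [0, 0, 0], -1],
  [[0, 0, -0.05], [0, 0, 0], -1],
])

```text
t: 64.55
eef_pos: [0.4658, 0.0651, 0.334]
ee_rot: [-3.141, 0.001, -1.892]
force: [1.2, 1.1, -4.0]
width: 0.0135
```

Emit:
step_arm([
  [[0, 0, 0], [0, 0, 7.5], -1],
  [[0, 0, 0], [0, 0, 7.5], -1],
  [[0, 0, 0], [0, 0, 7.5], -1],
  [[0, 0, 0], [0, 0, 7.5], -1],
  [[0, 0, 0], [0, 0, 7.5], -1],
  [[0, 0, 0], [0, 0, 7.5], -1],
  [[0, 0, 0], [0, 0, 7.5], -1],
  [[0, 0, 0], [0, 0, 7.5], -1],
])

```text
t: 65.35
eef_pos: [0.4662, 0.0654, 0.3314]
ee_rot: [3.141, -0.0, -2.945]
force: [-0.8, 0.3, -2.0]
width: 0.0135
```

Emit:
step_arm([
  [[0, 0, 0], [0, 0, 7.5], -1],
  [[0, 0, 0], [0, 0, 7.5], -1],
  [[0, 0, 0], [0, 0, 7.5], -1],
  [[0, 0, 0], [0, 0, 7.5], -1],
  [[0, 0, 0], [0, 0, 0], -1],
  [[0, 0, 0], [0, 0, 0], -1],
  [[0, 0, 0], [0, 0, 0], -1],
  [[0, 0, 0], [0, 0, 0], -1],
])

```text
t: 66.15
eef_pos: [0.4669, 0.0656, 0.3311]
ee_rot: [3.142, -0.0, 2.822]
force: [-0.4, -0.4, -2.1]
width: 0.0138
```

```bash
python3 - <<'E'
from h import *
plan(.565,.2963,.33,161.5)
grab('scene','s28')
E
```

```text
t66.2 pos [0.4669 0.0656 0.3311] yaw 161.70 tilt [ 0.  -0.   0.2] q6 -0.88 F [-0.4 -0.4 -2.1] w 0.0138
  TURN about tool z 0.20 deg ; then SHIFT tool mm [-19.9 249.9   1.1] ; shift in present axes mm [-20.8 249.8   1.1]
```

View pics/s28.png

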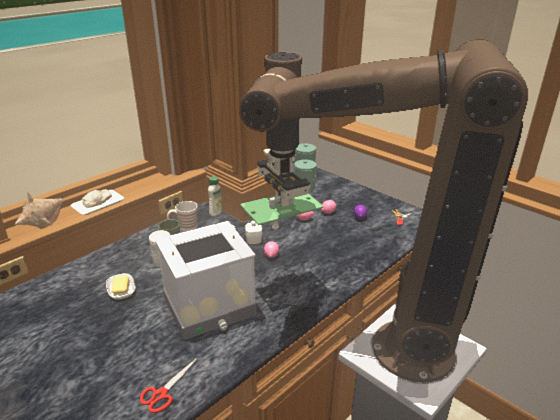

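The cover is held level and the lemons are visible inside the hopper at (210,305). Moving over the press.

Emit:
step_arm([
  [[-0.002, 0.02, 0], [0, 0, 0.2], -1],
  [[-0.003, 0.03, 0], [0, 0, 0], -1],
  [[-0.003, 0.038, 0], [0, 0, 0], -1],
  [[-0.003, 0.04, 0], [0, 0, 0], -1],
  [[-0.003, 0.04, 0], [0, 0, 0], -1],
  [[-0.003, 0.04, 0], [0, 0, 0], -1],
  [[-0.002, 0.03, 0], [0, 0, 0], -1],
  [[-0.001, 0.012, 0], [0, 0, 0], -1],
])

```text
t: 67.0
eef_pos: [0.5662, 0.2994, 0.3292]
ee_rot: [-3.14, -0.001, 2.819]
force: [-0.3, -0.3, -2.8]
width: 0.0136
```

Emit:
step_arm([
  [[0, 0, 0.01], [0, 0, 0], -1],
  [[0, 0, 0.01], [0, 0, 0], -1],
  [[0, 0, 0], [0, 0, 0], -1],
  [[0, 0, 0], [0, 0, 0], -1],
  [[0, 0, 0], [0, 0, 0], -1],
  [[0, 0, 0], [0, 0, 0], -1],
  [[0, 0, 0], [0, 0, 0], -1],
  [[0, 0, 0], [0, 0, 0], -1],
])

```text
t: 67.8
eef_pos: [0.5656, 0.2961, 0.3114]
ee_rot: [3.141, 0.0, 2.817]
force: [0.2, -0.1, -1.4]
width: 0.0135
```

```bash
python3 - <<'E'
from h import *
plan(.565,.2963,.2515,161.5)
s,p,d=grab('wrist','w29');P=depthpts('wrist',s,d);h=cv2.cvtColor(p,cv2.COLOR_RGB2HSV)
g=(h[...,0]>45)&(h[...,0]<75)&(h[...,1]>28)&(P[...,2]>.27)
c=max(comps(g,500),key=lambda m:m.sum());q=P[c];print(len(q),np.percentile(q[:,2],[5,50,95]))
A=np.c_[q[:,:2]-q[:,:2].mean(0),np.ones(len(q))];print('plane',np.linalg.lstsq(A,q[:,2],rcond=None)[0])
ys=[(q@[np.cos(np.radians(a)),np.sin(np.radians(a)),0]) for a in (-18.5,71.5)]
print([np.percentile(y,[.5,99.5]) for y in ys])
T=np.array([.565,.2963]);print(T@[np.cos(np.radians(-18.5)),np.sin(np.radians(-18.5))],T@[np.cos(np.radians(71.5)),np.sin(np.radians(71.5))])
E
```

```text
t67.8 pos [0.5656 0.2961 0.3114] yaw 161.39 tilt [ 0.02  0.01 -0.11] q6 -1.11 F [ 0.2 -0.1 -1.4] w 0.0135
  TURN about tool z -0.11 deg ; then SHIFT tool mm [ 0.6 -0.  59.9] ; shift in present axes mm [ 0.6 -0.1 59.9]
48546 [0.30402355 0.30508935 0.30622118]
plane [0.00282519 0.00609626 0.30624347]
[array([0.37975972, 0.50790952]), array([0.35246916, 0.45117455])]
0.44178549549867374 0.46026542990647384
```

View pics/w29.png

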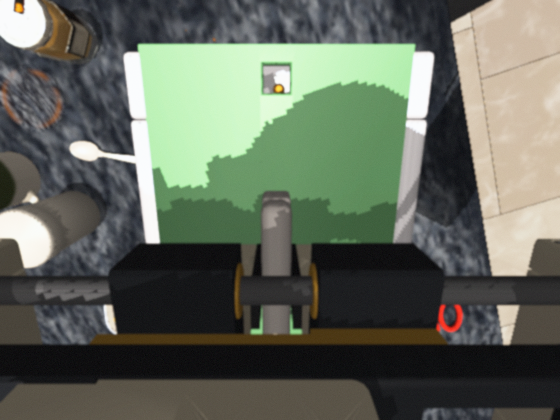

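```bash
python3 - <<'E'
from h import *
s,p,d=grab('wrist','w30')
cv2.imwrite('pics/c30.png',cv2.resize(p[55:105,240:320,::-1],None,fx=8,fy=8,interpolation=cv2.INTER_CUBIC))
h=cv2.cvtColor(p,cv2.COLOR_RGB2HSV);sub=h[55:105,240:320]
m=~((sub[...,0]>40)&(sub[...,0]<80)&(sub[...,1]>60))
for c in comps(m,100):
    v,u=np.nonzero(c);x0,x1,y0,y1=u.min()+240,u.max()+240,v.min()+55,v.max()+55;print('hole',x0,x1,y0,y1)
    a=ray('wrist',s,(x0+x1)/2,(y0+y1)/2,.305);print(a)
m=(sub[...,0]>10)&(sub[...,0]<25)&(sub[...,1]>140)
for c in comps(m,8):
    v,u=np.nonzero(c);print('pin',u.min()+240,u.max()+240,v.min()+55,v.max()+55,len(u))
    b=ray('wrist',s,u.mean()+240,v.mean()+55,.252);print(b)
dd=(b-a)[:2];print('pin-hole along x,y press mm',1000*dd@[.9483,-.3173],1000*dd@[.3173,.9483])
E
```

```text
hole 240 319 55 104
[0.53590478 0.20814925 0.305     ]
hole 263 290 65 93
[0.53720537 0.20747609 0.305     ]
pin 274 282 85 92 53
[0.53617539 0.20754414 0.252     ]
pin-hole along x,y press mm -0.9983208751492323 -0.26228813097096343
```

View pics/c30.png

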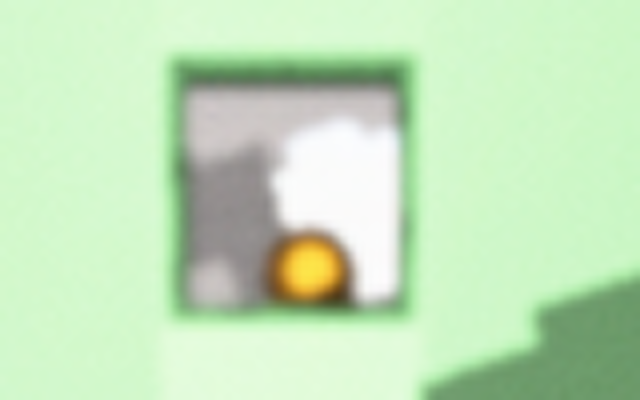

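The pin lines up with its hole to within 1 mm, so I'll shift +0.8 mm along tool x and lower.

Emit:
step_arm([
  [[0.0008, 0, 0.005], [0, 0, 0], -1],
  [[0, 0, 0.01], [0, 0, 0], -1],
  [[0, 0, 0.01], [0, 0, 0], -1],
  [[0, 0, 0.008], [0, 0, 0], -1],
  [[0, 0, 0.006], [0, 0, 0], -1],
  [[0, 0, 0.004], [0, 0, 0], -1],
  [[0, 0, 0.003], [0, 0, 0], -1],
  [[0, 0, 0], [0, 0, 0], -1],
])

```text
t: 68.7
eef_pos: [0.5648, 0.2965, 0.2647]
ee_rot: [-3.141, -0.0, 2.817]
force: [0.2, -0.1, -2.0]
width: 0.0135
```

Emit:
step_arm([
  [[0, 0, 0.003], [0, 0, 0], -1],
  [[0, 0, 0.003], [0, 0, 0], -1],
  [[0, 0, 0.003], [0, 0, 0], -1],
  [[0, 0, 0.002], [0, 0, 0], -1],
  [[0, 0, 0.002], [0, 0, 0], -1],
  [[0, 0, 0], [0, 0, 0], -1],
  [[0, 0, 0], [0, 0, 0], -1],
  [[0, 0, 0], [0, 0, 0], -1],
])

```text
t: 69.5
eef_pos: [0.5649, 0.2965, 0.2522]
ee_rot: [3.141, 0.0, 2.817]
force: [0.4, 0.5, -3.2]
width: 0.0133
```

```bash
python3 - <<'E'
from h import *
plan(.565,.2963,.2515,161.5)
E
```

```text
t69.5 pos [0.5649 0.2965 0.2522] yaw 161.40 tilt [ 0.01  0.01 -0.1 ] q6 -1.11 F [ 0.4  0.5 -3.2] w 0.0133
  TURN about tool z -0.10 deg ; then SHIFT tool mm [-0.2 -0.2  0.7] ; shift in present axes mm [-0.2 -0.2  0.7]
```

Emit:
step_arm([
  [[0, 0, 0.0007], [0, 0, 0], -1],
  [[0, 0, 0.0007], [0, 0, 0], -1],
  [[0, 0, 0], [0, 0, 0], -1],
  [[0, 0, 0], [0, 0, 0], 0],
  [[0, 0, 0], [0, 0, 0], 0],
  [[0, 0, 0], [0, 0, 0], 0],
  [[0, 0, 0], [0, 0, 0], 0],
  [[0, 0, 0], [0, 0, 0], 0],
])

```text
t: 70.3
eef_pos: [0.5649, 0.2965, 0.2506]
ee_rot: [-3.142, -0.0, 2.817]
force: [-0.6, 0.3, -1.0]
width: 0.0426
```

Emit:
step_arm([
  [[0, 0, 0], [0, 0, 0], 0.3],
  [[0, 0, 0], [0, 0, 0], 0.3],
  [[0, 0, -0.01], [0, 0, 0], 0.3],
  [[0, 0, -0.02], [0, 0, 0], 0.3],
  [[0, 0, -0.03], [0, 0, 0], 1],
  [[0, 0, -0.03], [0, 0, 0], 1],
  [[0, 0, -0.03], [0, 0, 0], 1],
  [[0, 0, 0], [0, 0, 0], 1],
])

```text
t: 71.1
eef_pos: [0.5663, 0.2969, 0.3767]
ee_rot: [3.135, 0.005, 2.817]
force: [0.1, 0.2, -0.1]
width: 0.0835
```

Emit:
step_arm([
  [[0, -0.015, 0], [0, 0, 0], 1],
  [[0, -0.03, 0], [0, 0, 0], 1],
  [[0, -0.04, 0], [0, 0, 0], 1],
  [[0, -0.04, 0], [0, 0, 0], 1],
  [[0, -0.04, 0], [0, 0, 0], 1],
  [[0, -0.04, 0], [0, 0, 0], 1],
  [[0, -0.04, 0], [0, 0, 0], 1],
  [[0, -0.03, 0], [0, 0, 0], 1],
])

```text
t: 71.9
eef_pos: [0.4753, 0.0334, 0.3707]
ee_rot: [3.142, 0.0, 2.816]
force: [-0.3, 0.4, -0.6]
width: 0.0876
```

```bash
python3 - <<'E'
from h import *
s,p,d=grab('top','t31');P=depthpts('top',s,d);h=cv2.cvtColor(p,cv2.COLOR_RGB2HSV)
lemons('top',s,p,d)
g=(h[...,0]>45)&(h[...,0]<72)&(h[...,1]>28)&(P[...,2]>.2)&(P[...,2]<.3)
c=max(comps(g,500),key=lambda m:m.sum());q=P[c]
print('cover z',np.percentile(q[:,2],[5,50,95]),np.linalg.lstsq(np.c_[q[:,:2]-q[:,:2].mean(0),np.ones(len(q))],q[:,2],rcond=None)[0])
f=cv2.morphologyEx(c.astype(np.uint8),cv2.MORPH_CLOSE,np.ones((25,25)))
v,u=np.nonzero(f);W=np.array([ray('top',s,a,b,.246) for a,b in zip(u,v)])[:,:2].astype(np.float32)
print('cover',cv2.minAreaRect(W))
grab('scene','s31')
cv2.imwrite('pics/c31.png',cv2.resize(p[170:290,80:220,::-1],None,fx=5,fy=5,interpolation=cv2.INTER_CUBIC))
E
```

```text
lem px 121 145 n94 xy [0.8444 0.4374] ztop 0.036 axis 137 ext [0.037 0.1  ] r 0.951
cover z [0.24265651 0.24609653 0.24954581] [1.46230573e-03 1.48680761e-05 2.46155944e-01]
cover ((0.5666959881782532, 0.2969045341014862), (0.21941831707954407, 0.12920281291007996), 71.3324203491211)
```

View pics/c31.png

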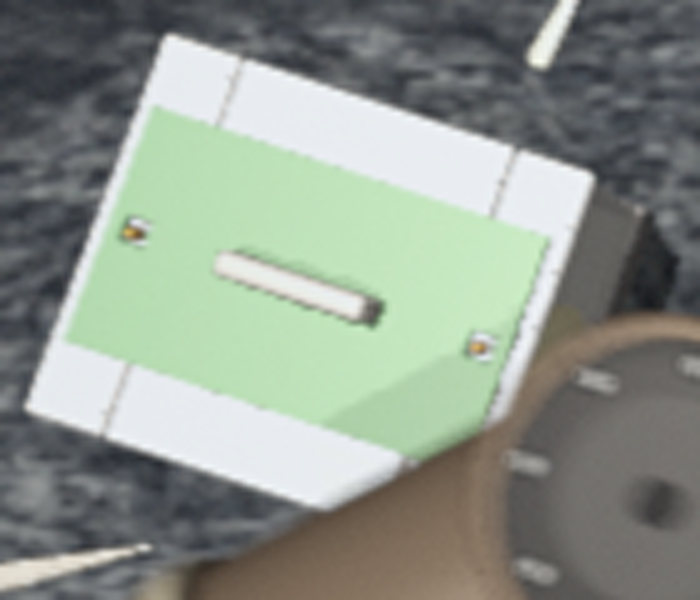

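View pics/s31.png

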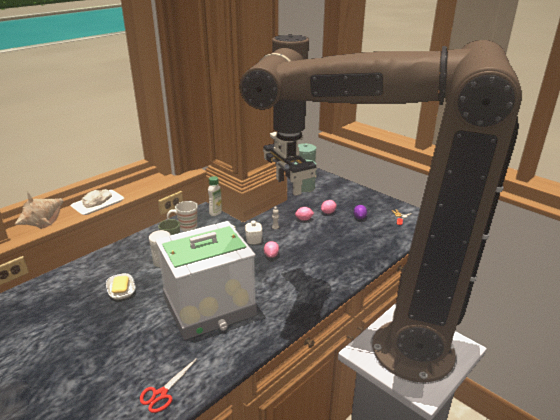

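View pics/t31.png

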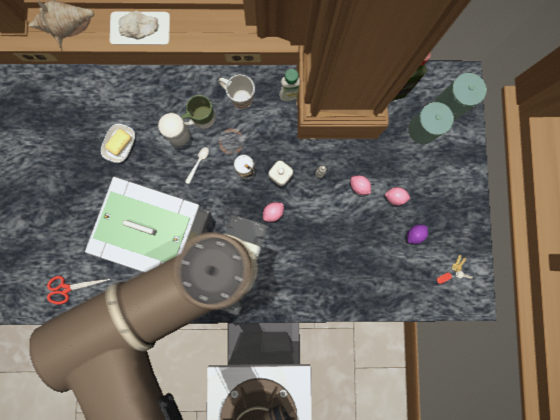

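The cover lies flat with its top at 0.246 m. Both pins show in its holes, at (132,232) and (480,347) in the crop. The four lemons are inside the hopper and nothing else has moved. Handing in.

```bash
python3 -c "
from station import ticket
print(ticket.job_done())"
```

```text
the job is handed in; nothing more can be done
None
```

The citrus press is ready for juicing. I lifted the cover off and set it on the worktop, put all four yellow lemons into the hopper, and seated the cover back on its pins. I handed the job in at about 72 s of the 210 s allowed. No verdict was reported.

**Last checks**
- **Cover:** it lies flat with its top at 0.246 m, as expected. It is within about 1 mm and 0.2° of where it started, and both pins show in their holes.
- **Lemons:** all four were seen in the hopper, two at each side, and none were left on the worktop.
- **Flap:** it looked shut in the wrist picture after every lemon. A depth check of its height failed because the gripper blocked the view, so I relied on the picture.
- **Other kitchen things:** comparing the first and last top views by eye, the rest, including the pink and purple look-alikes, stands where it was.

**What didn't go smoothly**
- While releasing the first lemon, a fully opened finger pressed the flap against its stop at about 30 N. I opened the fingers less for the other three, and the force then stayed under about 10 N.
- The fourth lemon was knocked a few centimetres before I reached it. The wrist camera showed this, and I measured its position again before gripping it.

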